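# Prop the bit cabinet's sprung door and take out the bit rack

## Task

The door of the bench cabinet springs shut by itself: open it and prop it well open with the wooden wedge, standing the wedge on the bench in the corner between door and cabinet front on the hinge side, and let go of it. Then reach in under the roof, take out the wooden bit rack without tipping it over and lay it right way up, wholly on the black rubber mat, leaving the door propped open. Leave the jar, the can and the cork block where they are.

Things in the scene. Friction and masses are not known exactly. Their poses are not given: they have to be found in the camera images.
- cabinet: Fixed low black and grey metal cabinet, 240 deep (its x) x 360 wide (y) x 195 high (z). Origin: centre of underside. Front face at x = -120 mm, looking along -x to the robot; 15 mm thick roof, flush with it, top at z = 195. Opening in the front: y -160 to +40, z 12 (inner floor, no sill) to 180 mm; y +40 to +180 is a plain front panel. The sprung door covers the whole front.
- door (a joint): Door angle in rad, 0 shut to 1.65. Upright panel 360 wide, 14 thick, 195 high, hinged on a vertical axis at its left (+y) edge; the free edge swings out along cabinet -x. Its inner face passes through the hinge axis. A spring shuts it with 0.6 to 0.85 N m, damping 0.5 N m s/rad; it never stays open by itself. It can be pushed open from behind by its pull strip.
- door_hinge (a point): Hinge axis at bench level: at cabinet x = -132, y = +180 mm (the shut door's inner face stands 12 mm in front of the cabinet front).
- door_strip (a point): Middle of the top edge, inner face, of the orange pull strip, which continues the door panel upwards above the cabinet roof (14 thick, top at z = 230 mm, so 35 above the roof), from 140 to 360 mm from the hinge. It moves with the door.
- stop_lip (a point): Foot of a small upright aluminium lip on the cabinet's front beside the opening: 10 mm proud of the front, cabinet y +40 to +48 mm (this point: its outer edge, hinge side), all the way up. Kept on the hinge side of it, the wedge's heel cannot squeeze out.
- wedge: Loose wooden wedge, about 0.3 kg: from above a 60 degree triangle, nose cut off, 50 mm high, with a red upright grip post, 26 (x) x 40 (y) mm, z 50 to 150 mm; grip it across x. Origin: underside, below the post's axis; +x points to the nose. Nose face at x = +55 (40 wide), heel at x = -23 (130 wide), long sides 90 mm.
- wedge_tip (a point): Imaginary tip where the wedge's long sides would meet, on its underside at x = +90 mm. Best seat: one side flat on the cabinet front, nose to the hinge, this tip at cabinet x = -120, y = +187 mm, wedge +x turned +60 degrees from cabinet +x; the door then rests flat on the other side, about 60 degrees open.
- rack: Loose bit rack, about 0.28 kg: wooden bar 140 (x) x 36 (y) x 24 (z) mm, origin at the centre of its underside. At its -x end (x -70 to -30) a plywood grip block of the same width rises to z = 65 mm; behind it three cutters stand up to z = 70 mm. It lies inside on the cabinet floor, the grip block towards the opening, its front end within 5 mm of the cabinet's front face.
- rack_front (a point): Centre of the rack's underside edge at the grip end (x = -70 mm).
- rack_rear (a point): Centre of the rack's underside edge at the far end (x = +70 mm).
- mat: Fixed black rubber mat on the bench, 200 (x) x 180 (y) x 4 mm; origin at the centre of its underside.
- jar: Loose glass jar with yellow cap, 60 dia x 90 mm, origin at the centre of its underside. Bystander.
- can: Loose metal can with paper label, 56 dia x 100 mm, origin at the centre of its underside. Bystander.
- plane_block: Loose cork block 120 x 60 x 35 mm, origin at the centre of its underside. Bystander.
Things that resemble listed ones, but are neither listed nor needed, are in the scene too. Leave any green, purple or turquoise look-alike of the wedge alone.

How it is judged:
By the outcome, as a careful person would: the job done as asked, in the order asked, and still so for the second after the job is handed in, with the robot touching nothing.
It also fails if it takes over 66 s, if anything falls off the work surface, if the arm or the gripper's body presses on something with over 40 N, if the wrist force passes 120 N, or if a joint passes its speed limit or range.

## Robot

A 6-joint arm with a two-finger parallel gripper is mounted at the origin on the work surface. World frame = base frame: x ahead of the robot, y to its left, z up, the work surface at z = 0. Lengths are in m, angles in rad, forces in N, time in s.
With the tool pointing down it reaches from about 0.35 to 0.975 m from the base axis. Payload 17.4 kg.
Tool frame: the origin (TCP) lies between the finger pads; the fingertips stand 17 mm ahead of it and the grasp point (between the pads) lies 2 mm behind it (tip_extent is the distance from the TCP to the fingertips, in m); z points along the fingers, x is the direction in which the jaws open and shut, and the axes are right-handed (so a half turn about z gives the same grasp; the last joint's range is limited). The gripper opens to 85 mm and grips with 20 to 120 N. Pads are 22 mm wide; open, the fingers measure 114 mm over their backs; the gripper's body (76 mm by 85 mm) begins 54 mm behind the grasp point. The pads swing forward as they close: fully open they stand 13 mm farther back than shut.
Start: joints at [1.257, 0.116, 1.442, -0, 1.584, -0.038], TCP at [0.184, 0.649, 0.248] pointing down, gripper open.
Joint ranges: [-2.83, 2.83], [-0.83, 2.19], [0.07, 2.5], [-1.14, 4.28], [0.01, 3], [-2.97, 2.97]. Speed limits (rad/s): [1.89, 1.89, 2.22, 3.14, 3.14, 3.14].

## Interface

Orientations are given as a rotation vector (axis times angle).
In Python, from plant import state, get_image, calibration, hand_in, tip_extent gives the robot as it stands.
- The arm moves only by the tool move_arm, never from a script. Its argument "steps" is a list of rows, each a list of 7 numbers: the shift along the world's x, y, z in m, then the turn, a rotation vector about the world's x, y, z in rad, then the finger opening in m, from 0 to 0.0854. In form: [[x, y, z, rx, ry, rz, claw], ...]. A call has 1 to 5 rows; each row is the pose to reach, as a shift and turn from the pose commanded when the call began; what a row does not reach only later rows make up. A row lasts 1/10 s, in which the tool goes at most 50 mm and 8.59 degrees, less where a joint would pass 70% of its speed; a pose out of reach is approached as far as the arm can. A call with a gripper value outside its range is refused whole. The fingers move at their own pace and stop on an object; the grip force is fixed at half the most. Time passes only in rows, so rows that repeat a pose let the fingers close. It gives the time, the measured TCP pose, the force and the opening at its end, in the units of the state.
- state(): the state, without advancing time (a new reading comes with each control period).
- get_image(name): name is "side" or "top" or "wrist"; returns the picture (480x640x3 uint8, red, green, blue); there is no depth.
- calibration(name): a dict with "K" (3x3 intrinsics, pixels), "pose" (4x4, takes a point from camera to world coordinates); the wrist camera has in their place "mount" (4x4, takes a point from camera to tool coordinates, whose origin is the TCP and whose axes are the tool frame's). Camera axes: x right, y down, z forward; pixel columns grow to the right and rows downward; lengths in m; the calibration is good to about 2 mm. A picture is of the moment at which its call begins: read the wrist's pose just before it. calibration takes no time and is no camera call.
- hand_in(): hands the job in, once; it reports no verdict.
The state is a dict: "t": time; "q": joint angles; "joint_vel": joint speeds; "effort": joint torques, N m; "ee_pos": TCP position; "eef_rot": TCP orientation; "force": force on the tool from outside, world axes, zero at the start; "wrist_torque": the same for the moment, N m; "finger_gap": finger opening in m.
Only numpy, scipy, OpenCV 4.12 (cv2) and the standard library are available. Lean on these libraries where they do the work, as an engineer would, in place of code of your own. Each camera call takes 0.05 s, during which the arm holds its last target.

## Working session

There is one attempt and no reset: what is moved stays moved. The work goes in short steps, Python scripts to look and compute and a tool call to move; the robot and the scene stay as the last step left them, time stands still between calls to the robot, and variables do not carry over. Pictures are saved under pics/ and viewed, and the job is handed in when it is done.

Besides the shell and the picture viewer there is one more tool, called after "Request:" as name(argument=value, ...), one argument or row to a line, values as JSON. move_arm: Moves the arm, as the interface text tells. Its arguments: {"type":"object","properties":{"steps":{"type":"array"}},"required":["steps"]}

```bash
mkdir -p pics; ls
python3 - <<'E'
from plant import state, get_image, calibration
import cv2, numpy as np
np.set_printoptions(precision=4,suppress=True)
print(state())
for n in ("side","top","wrist"):
    cv2.imwrite(f"pics/{n}0.png",get_image(n)[:,:,::-1]); print(n,calibration(n))
E
```

```text
pics
{'t': 0.0, 'q': array([ 1.2572,  0.1165,  1.4422,  0.    ,  1.584 , -0.0378]), 'joint_vel': array([-0.001 , -0.0004,  0.0015, -0.0003, -0.0008,  0.    ]), 'effort': array([  0.0012, -73.1984, -63.2502,  -0.0001,   0.0062,  -0.    ]), 'ee_pos': array([0.1838, 0.6493, 0.2476]), 'eef_rot': array([ 2.5052,  1.8946, -0.0014]), 'force': array([-0.2202,  1.0897, -1.0547]), 'wrist_torque': array([-0.0253,  0.0249, -0.0314]), 'finger_gap': 0.08537772364543428}
side {'K': array([[575.1315,   0.    , 315.0192],
       [  0.    , 575.1315, 237.0275],
       [  0.    ,   0.    ,   1.    ]]), 'pose': array([[ 0.8134, -0.5543,  0.1763,  0.216 ],
       [-0.5817, -0.7739,  0.2504, -0.4513],
       [-0.0024, -0.3062, -0.9519,  1.7909],
       [ 0.    ,  0.    ,  0.    ,  1.    ]])}
top {'K': array([[457.4154,   0.    , 315.6054],
       [  0.    , 457.4154, 237.2661],
       [  0.    ,   0.    ,   1.    ]]), 'pose': array([[-0.0247, -0.994 ,  0.107 ,  0.4179],
       [-0.9996,  0.0235, -0.0129, -0.0158],
       [ 0.0104, -0.1072, -0.9942,  1.2396],
       [ 0.    ,  0.    ,  0.    ,  1.    ]])}
wrist {'K': array([[347.2495,   0.    , 318.7306],
       [  0.    , 347.2495, 245.5662],
       [  0.    ,   0.    ,   1.    ]]), 'mount': array([[ 1.    , -0.0002, -0.0006,  0.0004],
       [ 0.0004,  0.9455,  0.3256, -0.0831],
       [ 0.0005, -0.3256,  0.9455, -0.1248],
       [ 0.    ,  0.    ,  0.    ,  1.    ]])}
```

View pics/side0.png

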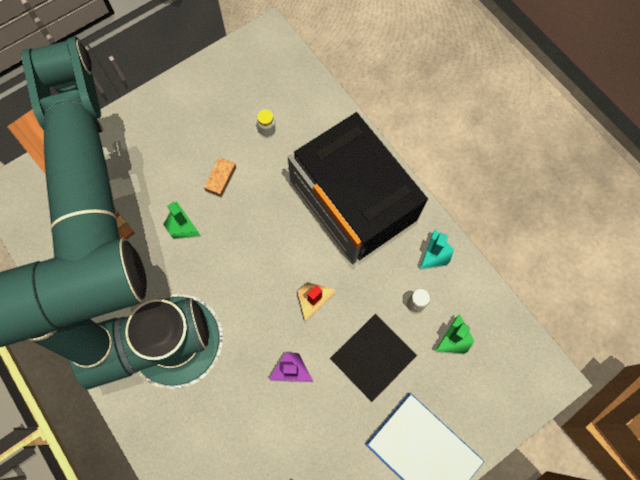

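View pics/top0.png

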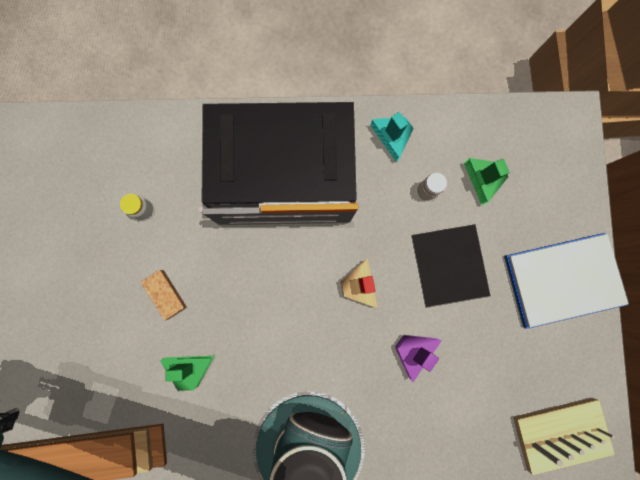

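View pics/wrist0.png

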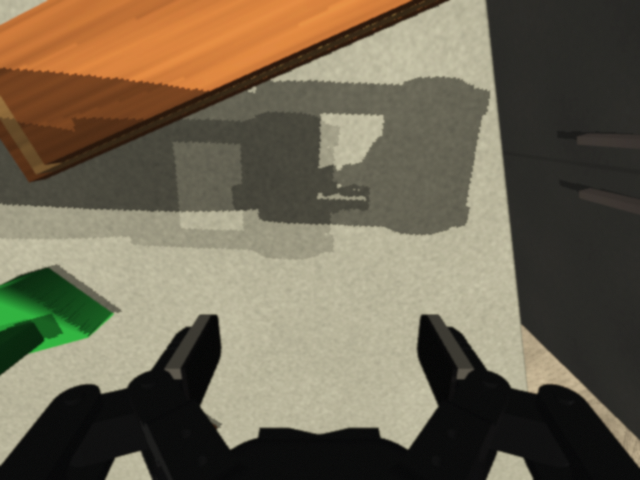

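Candidates for the wedge in the top view: wood with red post (360,287), purple (418,356), green (187,371), green (487,178), turquoise (394,133). In the side view the same ones are at (315,297), (290,369), (180,221), (457,337) and (436,252). By the description, the wood one with the red post is the wedge. I'll check it in a crop and measure.

```bash
cat > h.py <<'E'
import numpy as np, cv2
from plant import state, get_image, calibration, tip_extent
from scipy.spatial.transform import Rotation as R
np.set_printoptions(precision=4,suppress=True)
def cam(n,st=None):
    c=calibration(n)
    if n=="wrist":
        T=np.eye(4);T[:3,:3]=R.from_rotvec(st['eef_rot']).as_matrix();T[:3,3]=st['ee_pos'];return c['K'],T@c['mount']
    return c['K'],c['pose']
def ray(C,uv,z):
    K,P=C; uv=np.atleast_2d(uv).astype(float)
    d=np.c_[uv,np.ones(len(uv))]@np.linalg.inv(K).T@P[:3,:3].T
    return P[:3,3]+d*((z-P[2,3])/d[:,2])[:,None]
def proj(C,X):
    K,P=C; p=(np.atleast_2d(X)-P[:3,3])@P[:3,:3]@K.T; return p[:,:2]/p[:,2:]
def tri(C1,u1,C2,u2):
    A=[];b=[]
    for C,u in((C1,u1),(C2,u2)):
        K,P=C;d=P[:3,:3]@np.linalg.inv(K)@np.r_[u,1];d/=np.linalg.norm(d);M=np.eye(3)-np.outer(d,d);A.append(M);b.append(M@P[:3,3])
    x=np.linalg.solve(sum(A),sum(b));return x
def save(n,name,crop=None,s=1):
    st=state();im=get_image(n)[:,:,::-1]
    if crop: x0,y0,x1,y1=crop; im=im[y0:y1,x0:x1]
    cv2.imwrite(f"pics/{name}.png",cv2.resize(im,None,fx=s,fy=s,interpolation=cv2.INTER_CUBIC)); return st
E
python3 - <<'E'
from h import *
print("tip",tip_extent() if callable(tip_extent) else tip_extent)
def big(m):
    cs,_=cv2.findContours(m.astype(np.uint8),cv2.RETR_EXTERNAL,cv2.CHAIN_APPROX_NONE);return sorted(cs,key=cv2.contourArea)[::-1]
ims={}
for n in("top","side"):
    im=cv2.imread(f"pics/{n}0.png");ims[n]=im;h=cv2.cvtColor(im,cv2.COLOR_BGR2HSV).astype(int);H,S,V=h[...,0],h[...,1],h[...,2]
    C=cam(n)
    red=((H<6)|(H>174))&(S>150)&(V>90)
    for c in big(red)[:2]:
        m=cv2.moments(c)
        if m['m00']>10: u=np.array([m['m10'],m['m01']])/m['m00'];print(n,"red",u,m['m00'],ray(C,u,.15)[0],cv2.minAreaRect(c))
    org=(H>=6)&(H<20)&(S>190)&(V>150)
    for c in big(org)[:3]:print(n,"orange",cv2.contourArea(c),cv2.minAreaRect(c))
    blk=(V<40)
    for c in big(blk)[:5]:
        if cv2.contourArea(c)>1500:
            r=cv2.minAreaRect(c);b=cv2.boxPoints(r);print(n,"blk",r);print(b.tolist());print("  z.195",ray(C,b,.195)[:,:2].tolist(),"\n  z.004",ray(C,b,.004)[:,:2].tolist())
v=[(320,240,410,320),(270,260,360,340)]
for i,(n,(x0,y0,x1,y1)) in enumerate(zip(("top","side"),v)):
    cv2.imwrite(f"pics/w_{n}.png",cv2.resize(ims[n][y0:y1,x0:x1],None,fx=7,fy=7,interpolation=cv2.INTER_CUBIC))
cv2.imwrite("pics/cab_top.png",cv2.resize(ims["top"][95:235,190:370],None,fx=4.4,fy=4.2,interpolation=cv2.INTER_CUBIC))
cv2.imwrite("pics/cab_side.png",cv2.resize(ims["side"][105:270,280:435],None,fx=3.6,fy=3.6,interpolation=cv2.INTER_CUBIC))
E
```

```text
tip 0.017
top red [368.0125 284.2719] 146.5 [ 0.4201 -0.1515  0.15  ] ((367.9615478515625, 284.3077087402344), (15.49317455291748, 10.78638744354248), 78.69007110595703)
top orange 0.0 ((334.5, 209.0), (21.0, 0.0), 180.0)
top orange 0.0 ((274.5, 210.0), (23.0, 0.0), 180.0)
top blk ((242.34503173828125, 142.97555541992188), (77.33267211914062, 76.64187622070312), 88.9583740234375)
[[203.3275146484375, 105.01223754882812], [279.95672607421875, 103.61898803710938], [281.362548828125, 180.93887329101562], [204.73333740234375, 182.33212280273438]]
  z.195 [[0.8510255382325176, 0.22823434445792637], [0.8507402598892555, 0.04715156359851999], [0.6639168273212659, 0.04694698837718429], [0.6645881954246142, 0.22469957222526477]] 
  z.004 [[0.9302196886203418, 0.2728613623005838], [0.9298822467848804, 0.058667374614902484], [0.7088979222403303, 0.05842539256541322], [0.7096920508183138, 0.2686802526639792]]
side red [314.958  293.7556] 135.0 [ 0.4191 -0.1603  0.15  ] ((314.5000305175781, 294.5000305175781), (11.313708305358887, 15.55634880065918), 45.0)
side orange 249.5 ((336.71343994140625, 213.83609008789062), (73.77713012695312, 5.070496082305908), 52.480892181396484)
side orange 0.0 ((309.0, 291.0), (0.0, 0.0), 0.0)
side orange 0.0 ((307.0, 294.0), (0.0, 0.0), 0.0)
side blk ((362.94989013671875, 182.22410583496094), (125.41539001464844, 89.5638656616211), 57.60015869140625)
[[291.53887939453125, 153.27340698242188], [367.1602783203125, 105.28289794921875], [434.36090087890625, 211.1748046875], [358.739501953125, 259.1653137207031]]
  z.195 [[0.6097081698087365, 0.22924050665228535], [0.8981894408688933, 0.22717039823503982], [0.8450702937496997, -0.17159997152674533], [0.5749380973478081, -0.15920891581134616]] 
  z.004 [[0.6568287385890221, 0.3106856923334589], [0.9798353822073851, 0.3083678338141751], [0.9203589477068492, -0.1381272826204309], [0.6178973918062711, -0.12425326819027183]]
```

View pics/w_top.png

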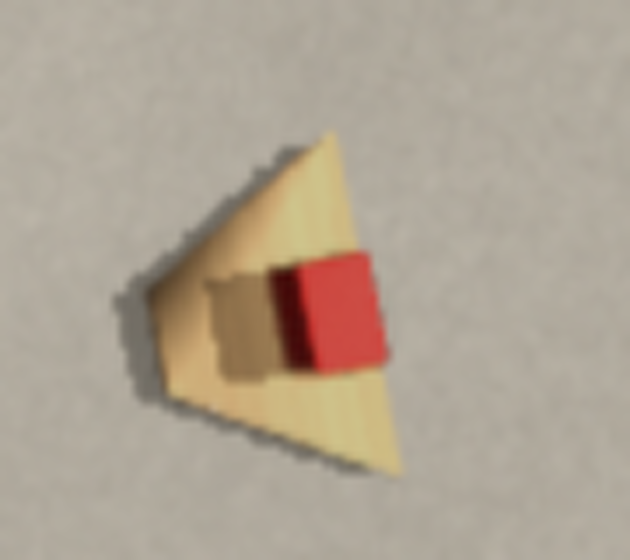

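View pics/w_side.png

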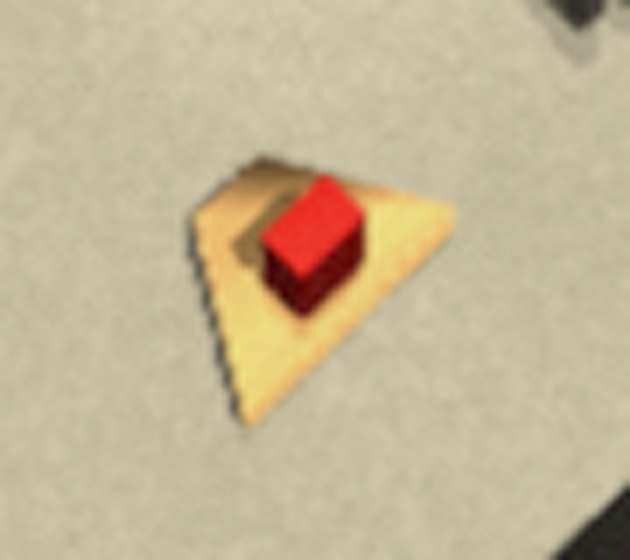

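View pics/cab_top.png

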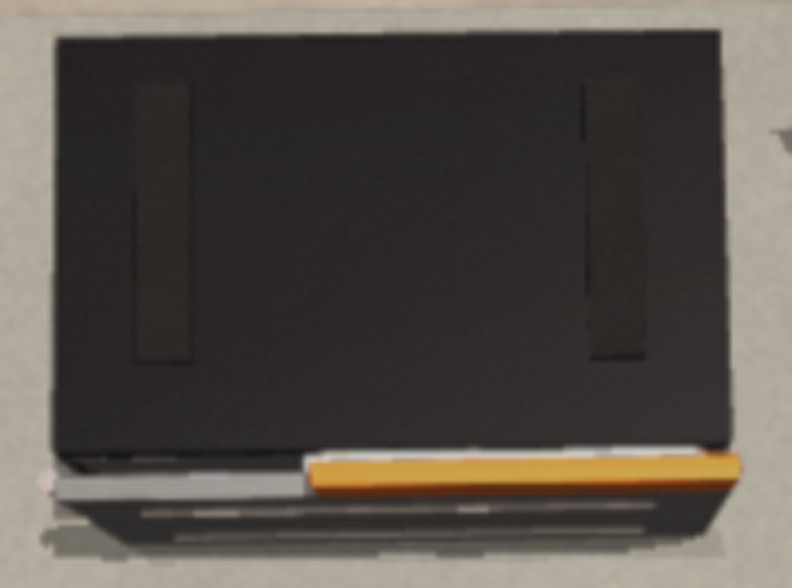

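View pics/cab_side.png

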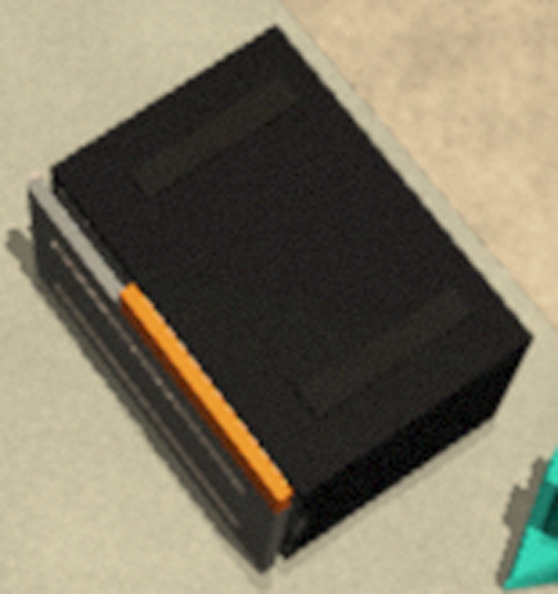

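Run:
```python
from h import *
T=cam("top");S=cam("side")
def px(p,o,s): return (np.array(p,float)+.5)/s-.5+o
ct=px([(57,38),(719,30),(731,442),(52,455)],(190,95),(4.4,4.2))
cs=px([(275,27),(532,338),(298,480),(52,167)],(280,105),3.6)
for C,c in((T,ct),(S,cs)):
    r=ray(C,c,.195)[:,:2];print(r,r.mean(0)); d=r[0]-r[3]+r[1]-r[2];e=r[0]-r[1]+r[3]-r[2];print("yaw",np.degrees(np.arctan2(d[1],d[0])),np.degrees(np.arctan2(-e[0],e[1])),np.linalg.norm(d)/2,np.linalg.norm(e)/2)
print([tri(T,a,S,b) for a,b in zip(ct,cs)])
pt=px([(300,268),(366,252),(388,358),(316,374)],(320,240),7);ps=px([(263,240),(328,178),(365,213),(302,275)],(270,260),7)
print("post",ray(T,pt,.15)[:,:2],ray(T,pt,.15).mean(0),ray(S,ps,.15)[:,:2],ray(S,ps,.15).mean(0),tri(T,pt.mean(0),S,ps.mean(0)))
hl=ray(T,px([(335,130),(402,474)],(320,240),7),.05);print("heel",hl,np.linalg.norm(hl[0]-hl[1]));d=hl[0]-hl[1];print("wedge x dir deg",np.degrees(np.arctan2(d[0],-d[1]))+0, np.degrees(np.arctan2(d[1],d[0]))+90-0,hl.mean(0))
print("side",ray(S,px([(455,215),(248,428),(193,215),(262,158)],(270,260),7),.05))
im=cv2.imread("pics/top0.png");m=(im.max(2)<50).astype(np.uint8)
cs_,_=cv2.findContours(m[215:320,400:500].copy(),cv2.RETR_EXTERNAL,cv2.CHAIN_APPROX_NONE);c=max(cs_,key=cv2.contourArea)+np.array([400,215]);r=cv2.minAreaRect(c);b=ray(T,cv2.boxPoints(r),.004);print("mat",r,b,b.mean(0))
```

```text
[[ 0.8544  0.23  ]
 [ 0.8518 -0.1263]
 [ 0.6153 -0.1247]
 [ 0.6162  0.2322]] [0.7344 0.0528]
yaw -0.46010064348541324 -0.27857439248433874 0.2372984200761936 0.3566230696408846
[[ 0.8551  0.2281]
 [ 0.8537 -0.1284]
 [ 0.6221 -0.1142]
 [ 0.6204  0.2309]] [0.7378 0.0541]
yaw -2.0920400053797605 0.02471772189221686 0.23332193126291542 0.3508016118977018
[array([0.8592, 0.2326, 0.1841]), array([ 0.8557, -0.127 ,  0.1878]), array([ 0.6108, -0.1214,  0.2308]), array([0.6184, 0.2317, 0.1944])]
post [[ 0.4355 -0.1388]
 [ 0.4404 -0.1615]
 [ 0.4045 -0.1676]
 [ 0.3997 -0.143 ]] [ 0.42   -0.1527  0.15  ] [[ 0.4004 -0.1474]
 [ 0.4377 -0.1417]
 [ 0.4415 -0.1627]
 [ 0.405  -0.1688]] [ 0.4212 -0.1551  0.15  ] [ 0.4209 -0.1538  0.1443]
heel [[ 0.488  -0.165   0.05  ]
 [ 0.3607 -0.185   0.05  ]] 0.12882960543143573
wedge x dir deg 98.93545786348209 98.93545786348209 [ 0.4244 -0.175   0.05  ]
side [[ 0.487  -0.169   0.05  ]
 [ 0.3583 -0.1928  0.05  ]
 [ 0.393  -0.1017  0.05  ]
 [ 0.4327 -0.0984  0.05  ]]
mat ((450.4426574707031, 265.20770263671875), (72.5598373413086, 63.37815856933594), 78.88695526123047) [[ 0.5489 -0.2955  0.004 ]
 [ 0.5784 -0.4676  0.004 ]
 [ 0.3844 -0.4933  0.004 ]
 [ 0.3562 -0.3239  0.004 ]] [ 0.467  -0.3951  0.004 ]
```

Both crops agree: wood wedge, red post, nose to +y, post axis at about (0.4205, -0.153) and yaw 99°. The cabinet centre is at (0.7355, 0.053) with yaw -0.3°, and the mat centre is at (0.467, -0.395). Now moving over the wedge.

Request:
move_arm(
  steps=[
    [0.0135, -0.0458, 0.01, 0, 0, 0.087, 0.0854],
    [0.027, -0.0916, 0.02, 0, 0, 0.174, 0.0854],
    [0.0405, -0.1374, 0.03, 0, 0, 0.26, 0.0854],
    [0.054, -0.1832, 0.03, 0, 0, 0.347, 0.0854],
    [0.0675, -0.229, 0.03, 0, 0, 0.433, 0.0854],
  ],
)

```text
t: 0.65
ee_pos: [0.2514, 0.4187, 0.2783]
eef_rot: [2.035, 2.393, 0.001]
force: [0.5, 0.9, 0.8]
finger_gap: 0.0854
```

Request:
move_arm(
  steps=[
    [0.0135, -0.0458, 0, 0, 0, 0, 0.0854],
    [0.027, -0.0916, 0, 0, 0, 0, 0.0854],
    [0.0405, -0.1374, 0, 0, 0, 0, 0.0854],
    [0.054, -0.1832, 0, 0, 0, 0, 0.0854],
    [0.0675, -0.229, 0, 0, 0, 0, 0.0854],
  ],
)

```text
t: 1.15
ee_pos: [0.3186, 0.1898, 0.2783]
eef_rot: [2.039, 2.39, 0.001]
force: [1.7, -0.2, -0.8]
finger_gap: 0.0854
```

Request:
move_arm(
  steps=[
    [0.0135, -0.0458, 0, 0, 0, 0, 0.0854],
    [0.027, -0.0916, 0, 0, 0, 0, 0.0854],
    [0.0405, -0.1374, 0, 0, 0, 0, 0.0854],
    [0.054, -0.1832, 0, 0, 0, 0, 0.0854],
    [0.0675, -0.229, 0, 0, 0, 0, 0.0854],
  ],
)

```text
t: 1.65
ee_pos: [0.3862, -0.0396, 0.2785]
eef_rot: [2.04, 2.388, 0.001]
force: [0.5, 1.8, -0.3]
finger_gap: 0.0855
```

Request:
move_arm(
  steps=[
    [0.0135, -0.0458, -0.02, 0, 0, 0, 0.0854],
    [0.027, -0.0916, -0.04, 0, 0, 0, 0.0854],
    [0.0342, -0.1153, -0.05, 0, 0, 0, 0.0854],
    [0.0342, -0.1153, -0.05, 0, 0, 0, 0.0854],
  ],
)

```text
t: 2.05
ee_pos: [0.4202, -0.1553, 0.2259]
eef_rot: [-2.042, -2.383, 0.002]
force: [-0.3, 0.2, -0.4]
finger_gap: 0.0853
```

Run:
```python
from h import *
st=save("wrist","w1");print(st['t'],st['ee_pos'],st['eef_rot'],st['q']);Rm=R.from_rotvec(st['eef_rot']).as_matrix();print(Rm)
# expected post-top corners
C=cam("wrist",st);c,s=np.cos(np.radians(99)),np.sin(np.radians(99))
print([proj(C,[.4205+a*c-b*s,-.153+a*s+b*c,.15])[0] for a,b in((-.013,-.02),(.013,-.02),(.013,.02),(-.013,.02))])
```

```text
2.05 [ 0.4202 -0.1553  0.2259] [-2.0421 -2.383   0.0023] [-0.4107 -0.3883  1.9319 -0.0004  1.6016 -2.1353]
[[-0.1532  0.9882 -0.0035]
 [ 0.9882  0.1532  0.0011]
 [ 0.0016 -0.0033 -1.    ]]
[array([302.0464, 296.8921]), array([342.4447, 296.7353]), array([343.6512, 237.4308]), array([300.78  , 237.5978])]
```

View pics/w1.png

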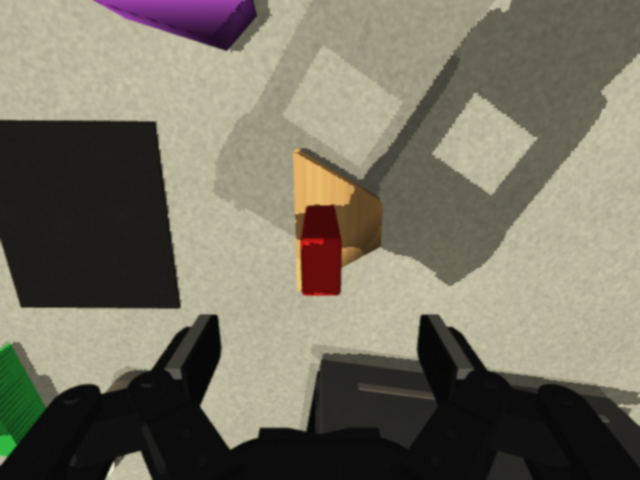

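The post top is at u 301–341, v 238–295, within 2 px of the prediction. Descending and gripping.

Request:
move_arm(
  steps=[
    [0, 0.0015, -0.04, 0, 0, 0, 0.0854],
    [0, 0.0015, -0.083, 0, 0, 0, 0.0854],
    [0, 0.0015, -0.083, 0, 0, 0, 0.02],
    [0, 0.0015, -0.083, 0, 0, 0, 0.02],
    [0, 0.0015, -0.083, 0, 0, 0, 0.02],
  ],
)

```text
t: 2.6
ee_pos: [0.4214, -0.1513, 0.1481]
eef_rot: [2.037, 2.387, 0.002]
force: [-0.5, -0.6, -0.3]
finger_gap: 0.044
```

Request:
move_arm(
  steps=[
    [0, 0, 0, 0, 0, 0, 0.02],
    [0, 0, 0, 0, 0, 0, 0.02],
    [0, 0, 0.005, 0, 0, 0, 0.02],
    [0, 0, 0.01, 0, 0, 0, 0.02],
  ],
)

```text
t: 3.0
ee_pos: [0.4205, -0.1513, 0.1561]
eef_rot: [2.04, 2.389, 0.0]
force: [-0.2, -0.3, -3.1]
finger_gap: 0.0248
```

Run:
```python
from h import *
st=save("wrist","w2");print(st)
```

```text
{'t': 3.0, 'q': array([-0.4024, -0.3648,  2.028 ,  0.0001,  1.4783, -2.1304]), 'joint_vel': array([-0.0007, -0.0288, -0.0593,  0.0008,  0.0889, -0.0005]), 'effort': array([ -0.0068, -32.5254, -63.3888,  -0.0026,  -0.2652,   0.0012]), 'ee_pos': array([ 0.4205, -0.1513,  0.1561]), 'eef_rot': array([2.0401, 2.3889, 0.0002]), 'force': array([-0.1863, -0.2891, -3.1462]), 'wrist_torque': array([-0.0006,  0.0072, -0.0288]), 'finger_gap': 0.024750631388831892}
```

View pics/w2.png

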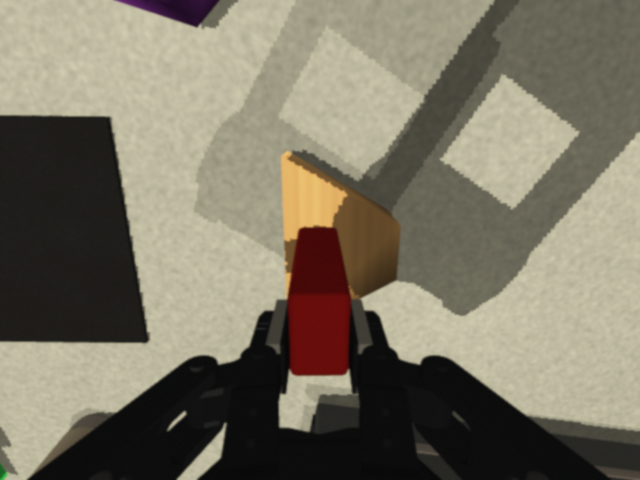

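Gripped: gap 24.8 mm, and the force shows the wedge's weight. Lifting, turning the wedge to its seat heading (60°) and carrying it over the strip.

Request:
move_arm(
  steps=[
    [0, 0, 0.045, 0, 0, 0, 0.02],
    [0, 0, 0.09, 0, 0, -0.137, 0.02],
    [0, 0, 0.135, 0, 0, -0.274, 0.02],
    [0, 0, 0.18, 0, 0, -0.411, 0.02],
    [0.02, 0.01, 0.215, 0, 0, -0.548, 0.02],
  ],
)

```text
t: 3.55
ee_pos: [0.4396, -0.1417, 0.374]
eef_rot: [2.615, 1.737, 0.002]
force: [1.1, -0.0, -3.1]
finger_gap: 0.0242
```

Request:
move_arm(
  steps=[
    [0.03, 0.013, 0.03, 0, 0, -0.138, 0.02],
    [0.075, 0.033, 0.03, 0, 0, -0.138, 0.02],
    [0.12, 0.053, 0.03, 0, 0, -0.138, 0.02],
    [0.165, 0.073, 0.03, 0, 0, -0.138, 0.02],
    [0.21, 0.093, 0.03, 0, 0, -0.138, 0.02],
  ],
)

```text
t: 4.05
ee_pos: [0.6522, -0.0471, 0.4002]
eef_rot: [-2.725, -1.564, 0.0]
force: [-0.4, -1.8, -2.4]
finger_gap: 0.0245
```

Request:
move_arm(
  steps=[
    [0.04, 0.018, 0, 0, 0, 0, 0.02],
    [0.04, 0.018, 0, 0, 0, 0, 0.02],
  ],
)

```text
t: 4.25
ee_pos: [0.6942, -0.028, 0.3963]
eef_rot: [-2.72, -1.565, 0.006]
force: [-0.7, -0.5, -4.1]
finger_gap: 0.0247
```

Run:
```python
from h import *
st=save("top","t1");print(st)
save("side","s1")
Rm=R.from_rotvec(st['eef_rot']).as_matrix();print(np.degrees(np.arctan2(Rm[1,0],Rm[0,0])),Rm[2])
```

```text
{'t': 4.25, 'q': array([-0.0773,  0.1635,  1.1521,  0.0007,  1.8309, -1.1216]), 'joint_vel': array([-0.0366, -0.0905,  0.0719, -0.017 ,  0.0208, -0.031 ]), 'effort': array([  2.5754, -79.7362, -72.2018,   0.2889,  -0.2175,   0.667 ]), 'ee_pos': array([ 0.6942, -0.028 ,  0.3963]), 'eef_rot': array([-2.72  , -1.5653,  0.0058]), 'force': array([-0.7115, -0.4614, -4.1068]), 'wrist_torque': array([0.0257, 0.0977, 0.0107]), 'finger_gap': 0.02474250627289966}
59.84016117867959 [-0.0016 -0.0047 -1.    ]
```

View pics/t1.png

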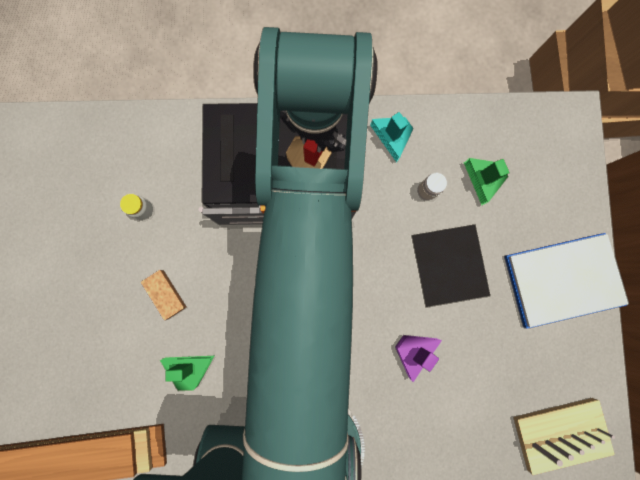

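View pics/s1.png

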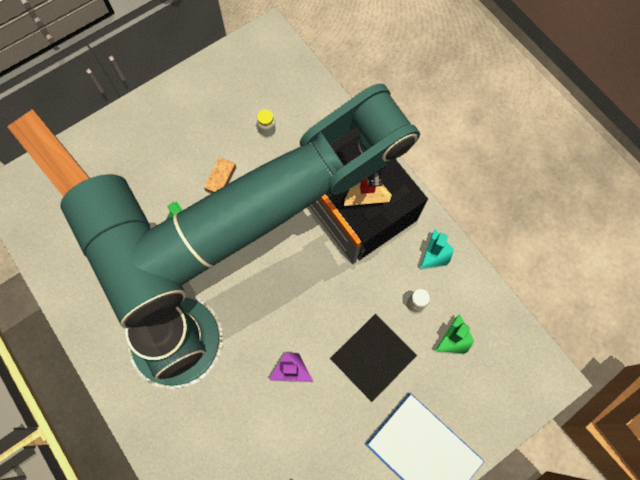

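Request:
move_arm(
  steps=[
    [0, 0, -0.024, 0, 0, 0, 0.02],
    [0, 0, -0.044, 0, 0, 0, 0.02],
    [-0.01, 0, -0.044, 0, 0, 0, 0.02],
    [-0.02, 0, -0.044, 0, 0, 0, 0.02],
    [-0.03, 0, -0.044, 0, 0, 0, 0.02],
  ],
)

```text
t: 4.85
ee_pos: [0.6595, -0.0306, 0.3586]
eef_rot: [2.723, 1.562, 0.004]
force: [3.3, 0.3, -5.1]
finger_gap: 0.0248
```

Request:
move_arm(
  steps=[
    [-0.01, 0, 0, 0, 0, 0, 0.02],
    [-0.02, 0, 0, 0, 0, 0, 0.02],
    [-0.03, 0, 0, 0, 0, 0, 0.02],
    [-0.04, 0, 0, 0, 0, 0, 0.02],
    [-0.05, 0, 0, 0, 0, 0, 0.02],
  ],
)

```text
t: 5.35
ee_pos: [0.6097, -0.0303, 0.3564]
eef_rot: [2.725, 1.564, 0.0]
force: [3.5, 1.7, -2.6]
finger_gap: 0.0248
```

Run:
```python
from h import *
st=save("side","s2",(260,80,460,280),3);print(st['t'],st['ee_pos'],st['force'],st['wrist_torque'],st['finger_gap'])
save("wrist","w3")
```

```text
5.35 [ 0.6097 -0.0303  0.3564] [ 3.5387  1.6806 -2.593 ] [ 0.2892 -1.057  -0.099 ] 0.024847060405894503
```

View pics/s2.png

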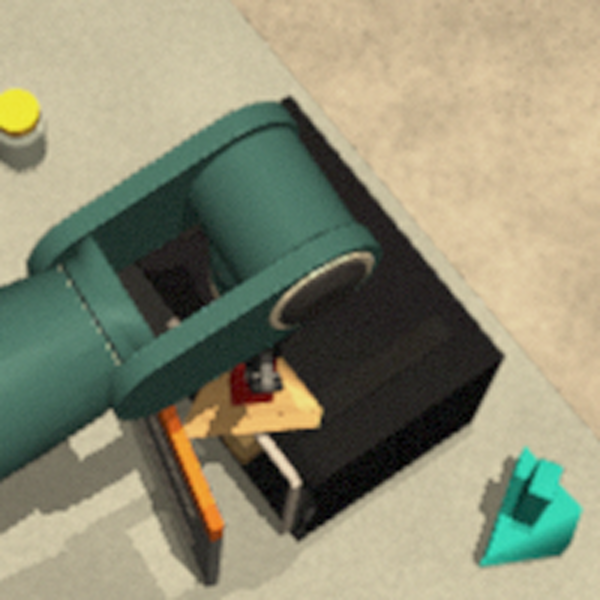

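View pics/w3.png

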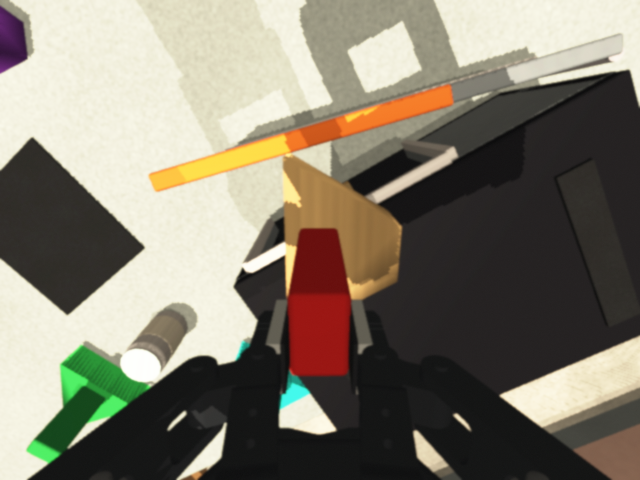

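The heel corner is pushing the strip at wrist px (290,155), the door is about 17° open, and the post looks the same in the grip. Continuing.

Request:
move_arm(
  steps=[
    [-0.01, 0, 0, 0, 0, 0, 0.02],
    [-0.02, 0, 0, 0, 0, 0, 0.02],
    [-0.03, 0, 0, 0, 0, 0, 0.02],
    [-0.04, 0, 0, 0, 0, 0, 0.02],
    [-0.05, 0, 0, 0, 0, 0, 0.02],
  ],
)

```text
t: 5.95
ee_pos: [0.5597, -0.0303, 0.3563]
eef_rot: [2.725, 1.564, 0.0]
force: [3.1, 0.2, -2.2]
finger_gap: 0.0246
```

Request:
move_arm(
  steps=[
    [-0.01, 0, 0, 0, 0, 0, 0.02],
    [-0.018, 0, 0, 0, 0, 0, 0.02],
    [-0.018, 0, 0, 0, 0, 0, 0.02],
  ],
)

```text
t: 6.25
ee_pos: [0.5415, -0.0305, 0.3568]
eef_rot: [2.724, 1.563, -0.0]
force: [1.7, -2.4, -1.9]
finger_gap: 0.0245
```

Run:
```python
from h import *
st=save("wrist","w4");print(st['t'],st['ee_pos'],st['force'],st['wrist_torque'],st['finger_gap'],st['eef_rot'])
```

```text
6.25 [ 0.5415 -0.0305  0.3568] [ 1.7489 -2.3656 -1.9288] [-0.6102 -0.4342  0.1316] 0.02451295619883484 [ 2.7244  1.5632 -0.    ]
```

View pics/w4.png

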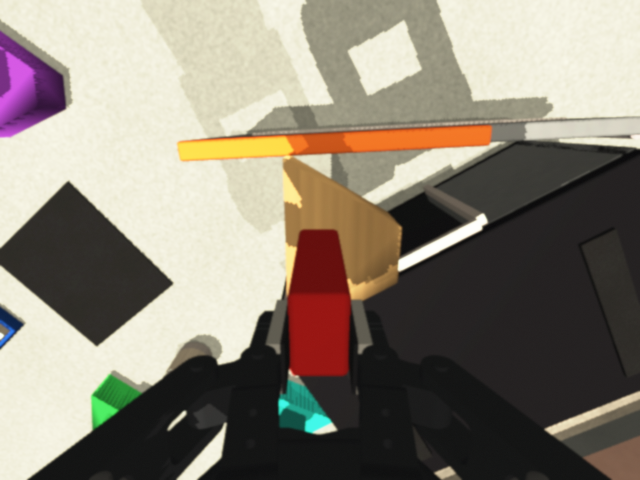

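Request:
move_arm(
  steps=[
    [0, 0, -0.03, 0, 0, 0, 0.02],
    [0, 0, -0.06, 0, 0, 0, 0.02],
    [0, 0, -0.09, 0, 0, 0, 0.02],
    [0, 0, -0.12, 0, 0, 0, 0.02],
    [0, 0, -0.14, 0, 0, 0, 0.02],
  ],
)

```text
t: 6.8
ee_pos: [0.5422, -0.0303, 0.214]
eef_rot: [-2.724, -1.563, 0.003]
force: [2.0, 0.4, -0.6]
finger_gap: 0.0248
```

Request:
move_arm(
  steps=[
    [0, 0, -0.02, 0, 0, 0, 0.02],
    [0, 0, -0.04, 0, 0, 0, 0.02],
    [0, 0, -0.055, 0, 0, 0, 0.02],
    [0, 0, -0.065, 0, 0, 0, 0.02],
    [0, 0, -0.065, 0, 0, 0, 0.02],
  ],
)

```text
t: 7.3
ee_pos: [0.5422, -0.0303, 0.15]
eef_rot: [-2.724, -1.563, 0.003]
force: [2.1, -0.1, -4.7]
finger_gap: 0.0246
```

Run:
```python
from h import *
st=save("wrist","w5");print(st['t'],st['ee_pos'],st['force'],st['wrist_torque'],st['finger_gap'],st['eef_rot'])
save("side","s5",(230,80,430,280),3)
```

```text
7.3 [ 0.5422 -0.0303  0.15  ] [ 2.1296 -0.0934 -4.73  ] [-0.3355 -0.5894  0.0427] 0.024633754282468646 [-2.7239 -1.5631  0.0025]
```

View pics/w5.png

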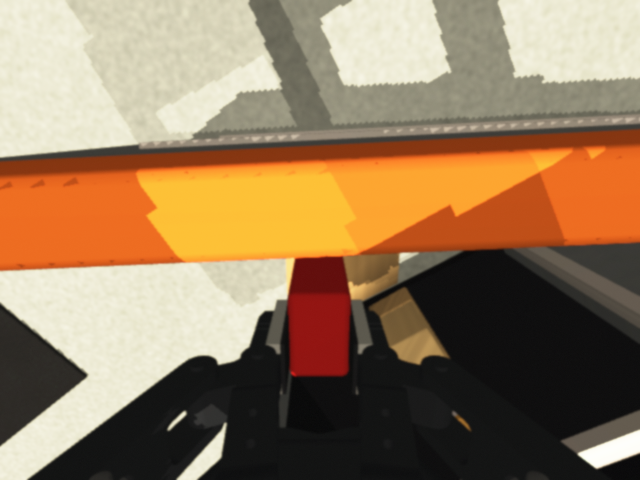

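View pics/s5.png

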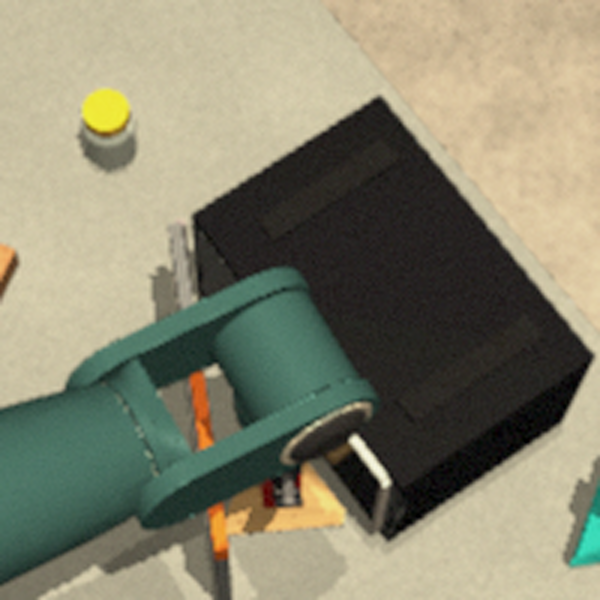

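The door rests on the wedge's heel corner with low forces, and I can see the rack through the opening at wrist px (410,320). Sliding towards the hinge.

Request:
move_arm(
  steps=[
    [0, 0.012, -0.002, 0, 0, 0, 0.02],
    [0, 0.026, -0.003, 0, 0, 0, 0.02],
    [0, 0.04, -0.003, 0, 0, 0, 0.02],
    [0, 0.054, -0.003, 0, 0, 0, 0.02],
    [0, 0.068, -0.003, 0, 0, 0, 0.02],
  ],
)

```text
t: 7.9
ee_pos: [0.5425, 0.039, 0.1486]
eef_rot: [2.724, 1.564, 0.0]
force: [2.2, -3.5, -3.1]
finger_gap: 0.0244
```

Request:
move_arm(
  steps=[
    [0, 0.012, 0, 0, 0, 0, 0.02],
    [0, 0.024, 0, 0, 0, 0, 0.02],
    [0, 0.036, 0, 0, 0, 0, 0.02],
    [0, 0.048, 0, 0, 0, 0, 0.02],
    [0, 0.06, 0, 0, 0, 0, 0.02],
  ],
)

```text
t: 8.4
ee_pos: [0.5424, 0.0984, 0.1482]
eef_rot: [2.724, 1.564, -0.001]
force: [2.1, -5.7, -3.2]
finger_gap: 0.0248
```

Run:
```python
from h import *
st=save("wrist","w6");print(st['t'],st['ee_pos'],st['force'],st['wrist_torque'],st['finger_gap'],st['eef_rot'])
save("side","s6",(230,80,430,280),3)
```

```text
8.4 [0.5424 0.0984 0.1482] [ 2.1332 -5.6759 -3.2212] [-1.633  -0.4184  0.3403] 0.024849633091460887 [ 2.7243  1.5636 -0.0009]
```

View pics/w6.png

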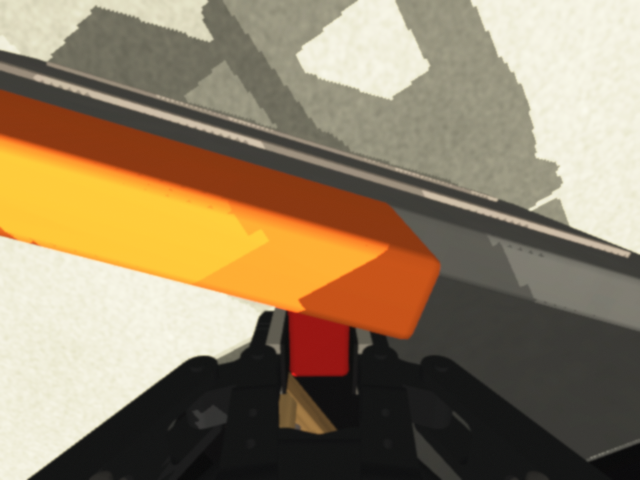

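View pics/s6.png

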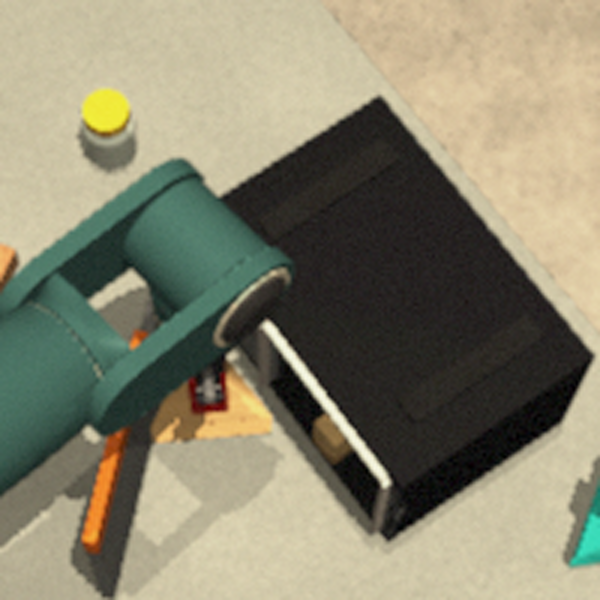

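Request:
move_arm(
  steps=[
    [0.004, 0.012, -0.001, 0, 0, 0, 0.02],
    [0.008, 0.024, -0.002, 0, 0, 0, 0.02],
    [0.012, 0.034, -0.003, 0, 0, 0, 0.02],
    [0.012, 0.044, -0.003, 0, 0, 0, 0.02],
  ],
)

```text
t: 8.9
ee_pos: [0.5573, 0.1384, 0.153]
eef_rot: [2.716, 1.557, 0.005]
force: [-13.2, -38.9, 79.3]
finger_gap: 0.0248
```

Run:
```python
from h import *
st=save("wrist","w7");print(st['t'],st['ee_pos'],st['force'],st['wrist_torque'],st['finger_gap'],st['eef_rot'])
save("side","s7",(230,80,430,280),3)
```

```text
8.9 [0.5573 0.1384 0.153 ] [-13.2221 -38.9264  79.318 ] [-9.6034  3.3584  0.4807] 0.02476234128218687 [2.7162 1.5569 0.0054]
```

View pics/w7.png

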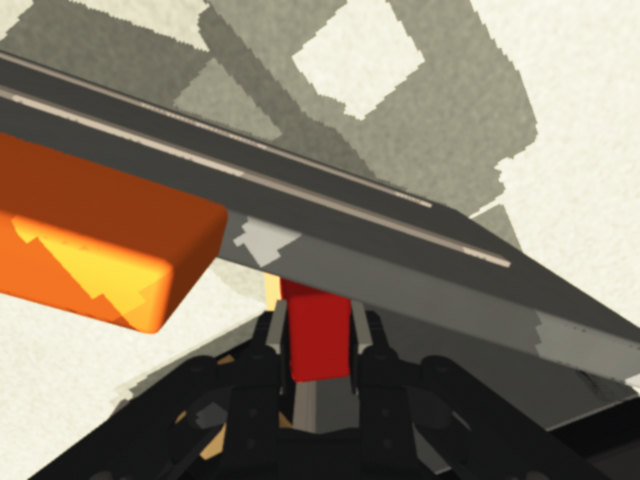

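View pics/s7.png

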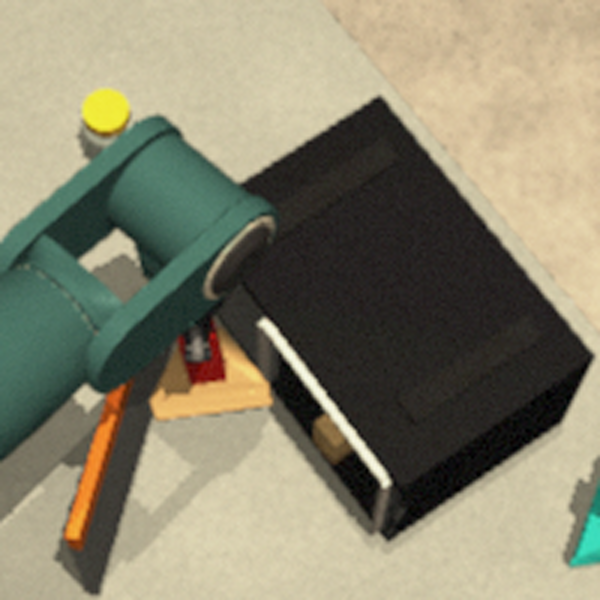

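Upward force of 79 N: something is jammed, and the post looks tilted in the grip. Relieving it by raising and backing off slightly.

Request:
move_arm(
  steps=[
    [-0.001, -0.004, 0.012, 0, 0, 0, 0.02],
  ],
)

```text
t: 9.1
ee_pos: [0.5537, 0.1375, 0.1577]
eef_rot: [2.724, 1.563, 0.001]
force: [3.6, -2.8, -5.0]
finger_gap: 0.0248
```

Run:
```python
from h import *
st=save("wrist","w8");print(st['t'],st['ee_pos'],st['force'],st['wrist_torque'],st['finger_gap'],st['eef_rot'])
```

```text
9.1 [0.5537 0.1375 0.1577] [ 3.5577 -2.8265 -5.019 ] [-0.7402 -0.9326  0.1505] 0.024822084564117223 [2.7245 1.5633 0.0005]
```

View pics/w8.png

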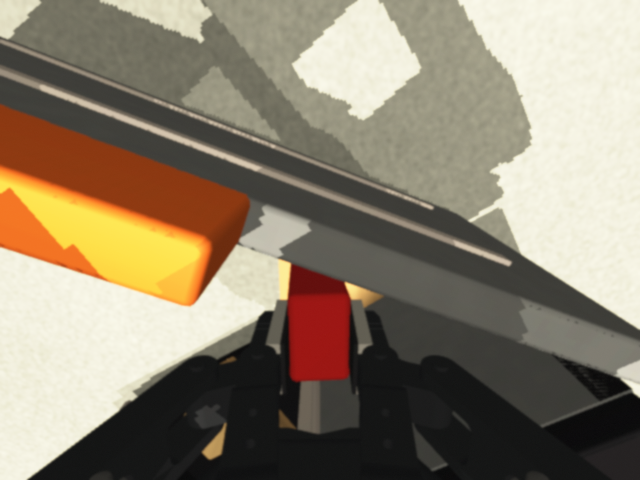

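Run:
```python
import cv2,numpy as np
a=cv2.imread("pics/w2.png")[270:400,270:370];b=cv2.imread("pics/w8.png")[270:400,270:370]
cv2.imwrite("pics/cmp.png",np.clip(cv2.resize(np.hstack([a,b]),None,fx=4,fy=4,interpolation=cv2.INTER_CUBIC).astype(int)*1.5,0,255).astype(np.uint8))
```

```text
(no output)
```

View pics/cmp.png

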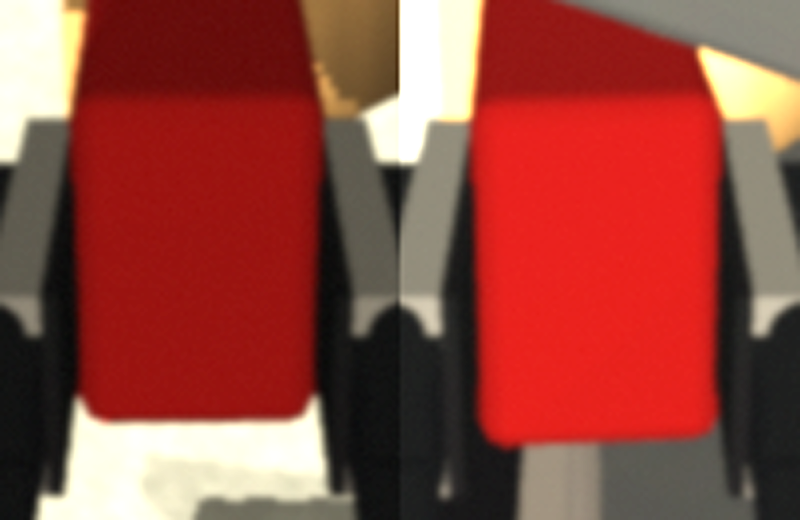

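The post top face looks 6 % longer in the wrist view (323→343 crop px), so the wedge is tilted about 5° in the grip around the jaw axis. I'll cancel that with a tool turn and go on, clear of the bench.

Request:
move_arm(
  steps=[
    [0, 0, 0, 0.022, 0.038, 0, 0.02],
    [0, 0, -0.003, 0.044, 0.075, 0, 0.02],
    [0, 0, -0.003, 0.044, 0.075, 0, 0.02],
  ],
)

```text
t: 9.45
ee_pos: [0.5539, 0.1372, 0.1541]
eef_rot: [-2.658, -1.524, 0.067]
force: [3.5, -3.1, 0.9]
finger_gap: 0.0249
```

Run:
```python
from h import *
st=save("wrist","w9");print(st['t'],st['ee_pos'],st['force'],st['wrist_torque'],st['finger_gap'],R.from_rotvec(st['eef_rot']).as_matrix())
save("side","s9",(230,80,430,280),3)
```

```text
9.45 [0.5539 0.1372 0.1541] [ 3.4612 -3.0636  0.9165] [-0.9877 -0.7608  0.2255] 0.02488731737495491 [[ 0.5053  0.8596 -0.0762]
 [ 0.863  -0.5033  0.0449]
 [ 0.0003 -0.0884 -0.9961]]
```

View pics/w9.png

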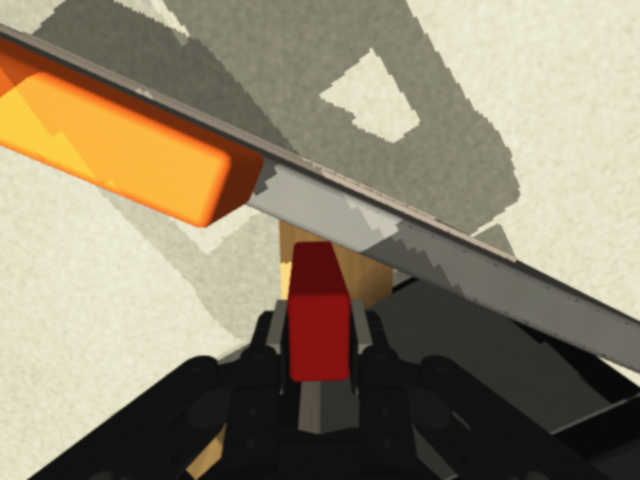

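View pics/s9.png

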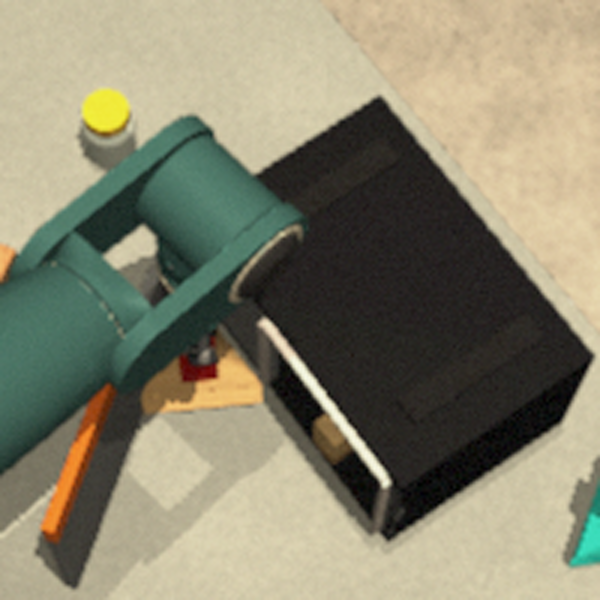

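Request:
move_arm(
  steps=[
    [-0.001, 0.003, 0.003, 0, 0, 0, 0.02],
    [-0.001, 0.009, 0.004, 0, 0, 0, 0.02],
    [-0.001, 0.015, 0.004, 0, 0, 0, 0.02],
    [-0.001, 0.021, 0.004, 0, 0, 0, 0.02],
  ],
)

```text
t: 9.95
ee_pos: [0.5522, 0.1579, 0.1581]
eef_rot: [-2.66, -1.526, 0.069]
force: [0.3, -13.1, -1.4]
finger_gap: 0.0248
```

Run:
```python
from h import *
st=save("wrist","w10");print(st['t'],st['ee_pos'],st['force'],st['wrist_torque'],st['finger_gap'])
save("side","s10",(230,80,430,280),3)
```

```text
9.95 [0.5522 0.1579 0.1581] [  0.3241 -13.1287  -1.3893] [-3.3893 -0.0376  0.2555] 0.024788824080372373
```

View pics/w10.png

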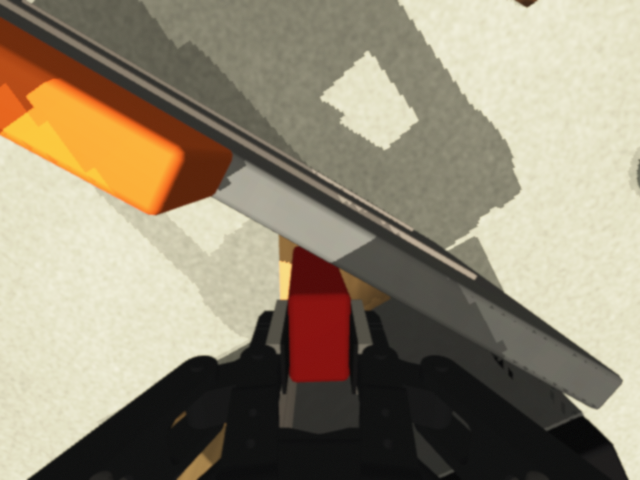

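View pics/s10.png

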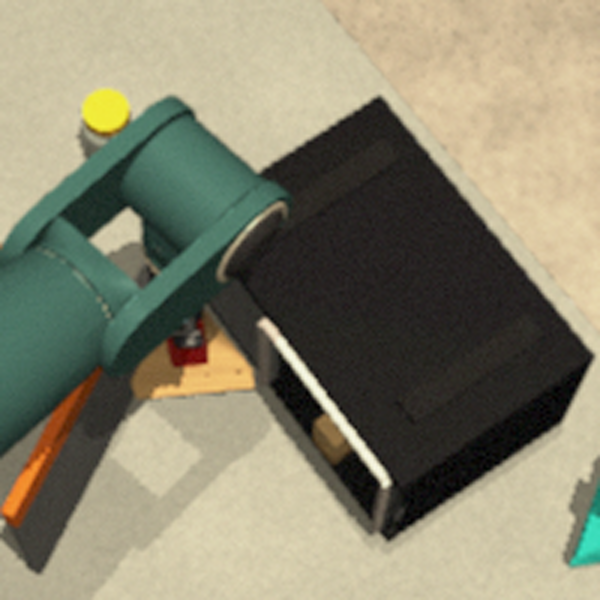

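Run:
```python
from h import *
S=cam("side")
f=lambda x,y,z:((proj(S,[x,y,z])[0]-[230,80])*3).round(0)
for z in(0,.05,.195):print(z,"lip outer proud",f(.6055,.101,z),"lip outer root",f(.6155,.101,z),"heel cab corner pred",f(.597,.106,z))
c,s=np.cos(np.radians(59.8)),np.sin(np.radians(59.8))
st=state();p=st['ee_pos'];print(p,st['force'])
for n,a,b in(("heelcab",-.023,-.065),("heeldoor",-.023,.065)):
  x,y=p[0]+a*c-b*s,p[1]+a*s+b*c;print(n,x,y,f(x,y,.05),f(x,y,.06))
```

```text
0 lip outer proud [255. 385.] lip outer root [262. 381.] heel cab corner pred [246. 386.]
0.05 lip outer proud [255. 369.] lip outer root [262. 364.] heel cab corner pred [246. 370.]
0.195 lip outer proud [254. 317.] lip outer root [263. 311.] heel cab corner pred [245. 317.]
[0.5522 0.1581 0.158 ] [ 2.4301 -9.5928 -2.018 ]
heelcab 0.5968346900426704 0.10551622822876042 [246. 370.] [246. 367.]
heeldoor 0.48447896578868876 0.170908821290691 [126. 381.] [125. 378.]
```

Run:
```python
from h import *
save("side","s11",(265,180,335,240),10)
a=cv2.imread("pics/w10.png")[270:400,270:370];st=state();print(st['force'],st['wrist_torque'])
cv2.imwrite("pics/c10.png",np.clip(cv2.resize(a,None,fx=4,fy=4,interpolation=cv2.INTER_CUBIC).astype(int)*1.5,0,255).astype(np.uint8))
```

```text
[ 2.8298 -9.5888 -4.7457] [-2.49   -0.7889  0.1957]
```

View pics/s11.png

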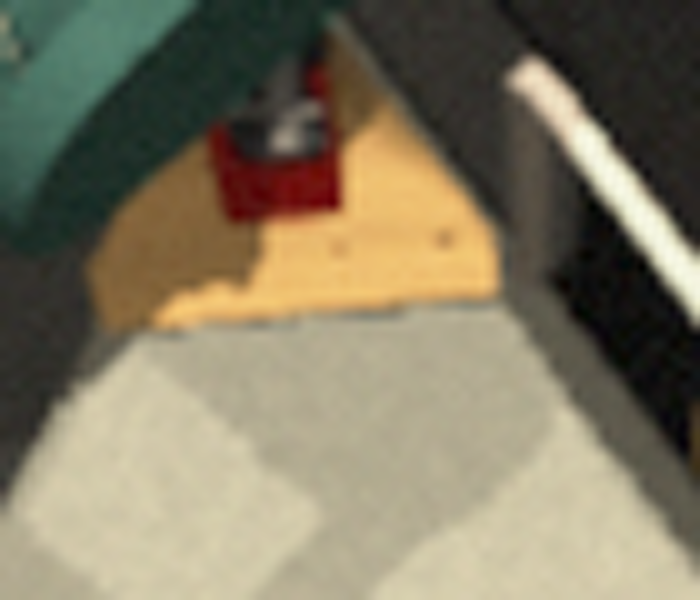

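View pics/c10.png

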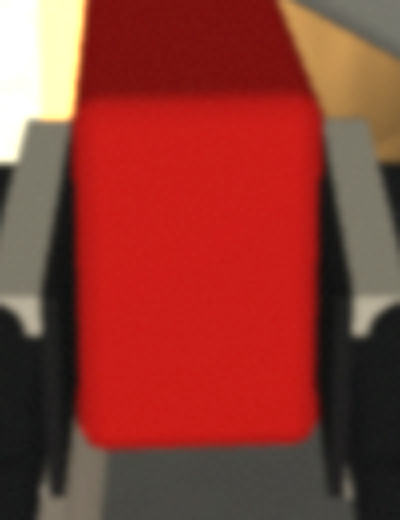

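Request:
move_arm(
  steps=[
    [-0.001, 0.003, 0, 0.013, 0.022, 0, 0.02],
    [-0.001, 0.006, 0, 0.026, 0.045, 0, 0.02],
    [0.004, 0.008, 0, 0.026, 0.045, 0, 0.02],
    [0.01, 0.007, 0, 0.026, 0.045, 0, 0.02],
  ],
)

```text
t: 10.5
ee_pos: [0.5616, 0.165, 0.1579]
eef_rot: [-2.619, -1.502, 0.11]
force: [-10.5, -5.5, 0.9]
finger_gap: 0.0248
```

Run:
```python
from h import *
st=save("side","s12",(265,180,335,240),10);print(st['t'],st['ee_pos'],st['force'],st['wrist_torque'],st['finger_gap'])
save("wrist","w12")
```

```text
10.5 [0.5616 0.165  0.1579] [-10.4752  -5.5385   0.9331] [-1.9592  2.7296 -0.1295] 0.024768990729279388
```

View pics/s12.png

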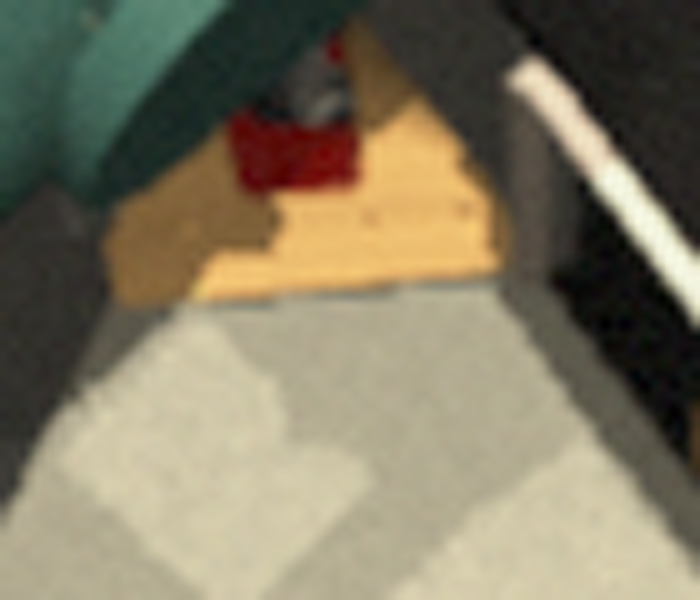

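View pics/w12.png

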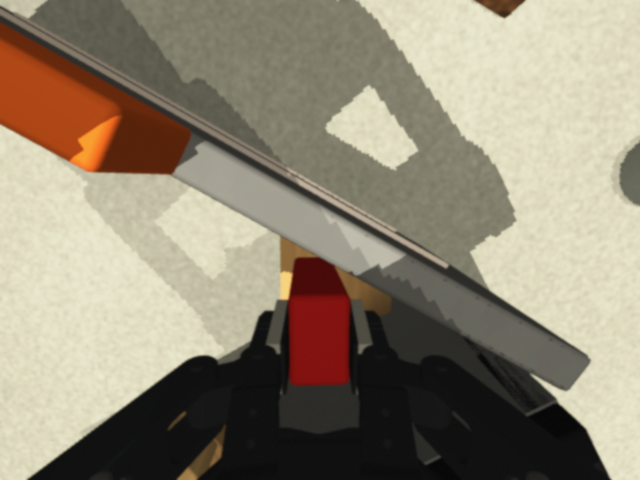

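Run:
```python
from h import *
S=cam("side")
def q(u,v):return (np.array([u,v])+.5)/10-.5+[265,180]
print("top corner",ray(S,q(508,232),.06)[0]," bottom",ray(S,q(500,270),.012)[0],"door bottom",ray(S,q(128,305),.012)[0])
print("s11 top",ray(S,q(498,235),.062)[0]," bottom",ray(S,q(500,297),.012)[0],"door bottom",ray(S,q(105,328),.012)[0])
f=lambda x,y,z:((proj(S,[x,y,z])[0]-[265,180]+.5)*10).round(0)
for z in(.012,.06,.195):print(z,f(.6055,.101,z),f(.6155,.101,z),f(.6055,.093,z),f(.6155,.093,z))
```

```text
top corner [0.6049 0.0978 0.06  ]  bottom [0.6058 0.1037 0.012 ] door bottom [0.4988 0.1651 0.012 ]
s11 top [0.6013 0.0982 0.062 ]  bottom [0.6002 0.0959 0.012 ] door bottom [0.4881 0.1629 0.012 ]
0.012 [505. 277.] [529. 261.] [519. 295.] [543. 279.]
0.06 [504. 224.] [529. 207.] [519. 243.] [544. 226.]
0.195 [503.  60.] [530.  42.] [519.  80.] [546.  62.]
```

The heel corner measures (0.606, 0.104), so it's bearing on the lip's face, and the -10 N in x agrees. Backing off, going a little further to the hinge, then in.

Request:
move_arm(
  steps=[
    [-0.004, 0.004, 0, 0, 0, 0, 0.02],
    [-0.005, 0.01, 0, 0, 0, 0, 0.02],
    [0.001, 0.011, 0, 0, 0, 0, 0.02],
    [0.007, 0.01, 0, 0, 0, 0, 0.02],
  ],
)

```text
t: 11.0
ee_pos: [0.5681, 0.1742, 0.1581]
eef_rot: [-2.62, -1.502, 0.113]
force: [-16.5, -13.6, 4.2]
finger_gap: 0.0248
```

Run:
```python
from h import *
st=save("side","s13",(265,180,335,240),10);print(st['t'],st['ee_pos'],st['force'],st['wrist_torque'],st['finger_gap'])
save("wrist","w13")
```

```text
11.0 [0.5681 0.1742 0.1581] [-16.4604 -13.6031   4.2297] [-3.615   4.1759  0.1987] 0.024839707041288576
```

View pics/s13.png

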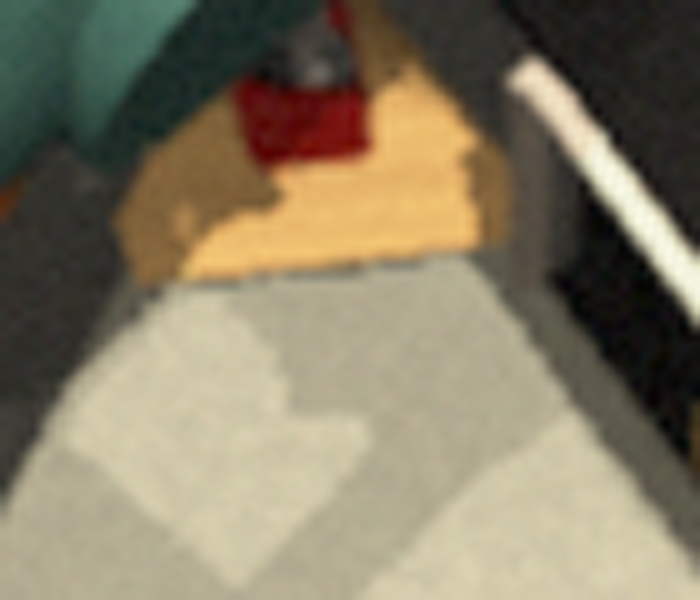

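View pics/w13.png

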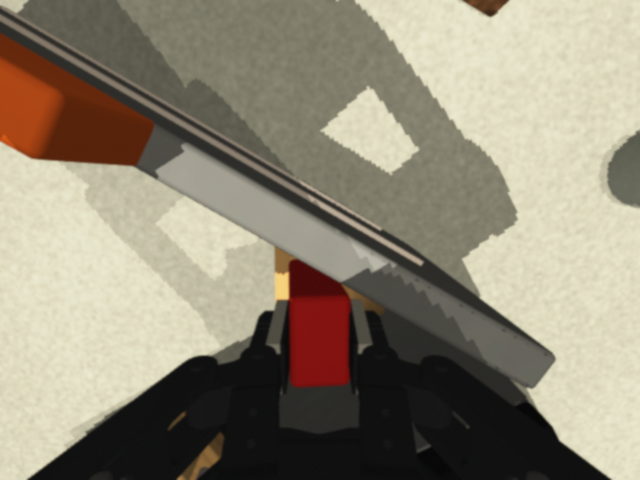

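Run:
```python
from h import *
S=cam("side")
def q(u,v):return (np.array([u,v])+.5)/10-.5+[265,180]
for z in (.012,.02):print("bottom",ray(S,q(503,245),z)[0])
print("top",ray(S,q(510,180),.062)[0],ray(S,q(510,180),.07)[0],"door bottom",ray(S,q(150,285),.008)[0])
```

```text
bottom [0.6117 0.1103 0.012 ]
bottom [0.6099 0.1078 0.02  ]
top [0.6155 0.1115 0.062 ] [0.6136 0.1088 0.07  ] door bottom [0.5094 0.1681 0.008 ]
```

The heel corner is now at about (0.613, 0.110): past the lip and against the cabinet front. Easing and lowering onto the bench.

Request:
move_arm(
  steps=[
    [-0.003, -0.003, -0.003, 0, 0, 0, 0.02],
    [-0.003, -0.003, -0.006, 0, 0, 0, 0.02],
  ],
)

```text
t: 11.3
ee_pos: [0.5656, 0.1719, 0.1529]
eef_rot: [-2.619, -1.502, 0.108]
force: [-6.2, -7.6, 8.7]
finger_gap: 0.0249
```

Run:
```python
from h import *
st=save("side","s14",(265,180,335,240),10);print(st['t'],st['ee_pos'],st['force'],st['wrist_torque'],st['finger_gap'])
```

```text
11.3 [0.5656 0.1719 0.1529] [-6.1594 -7.5889  8.664 ] [-1.9575  2.1258  0.2545] 0.024931956644277088
```

View pics/s14.png

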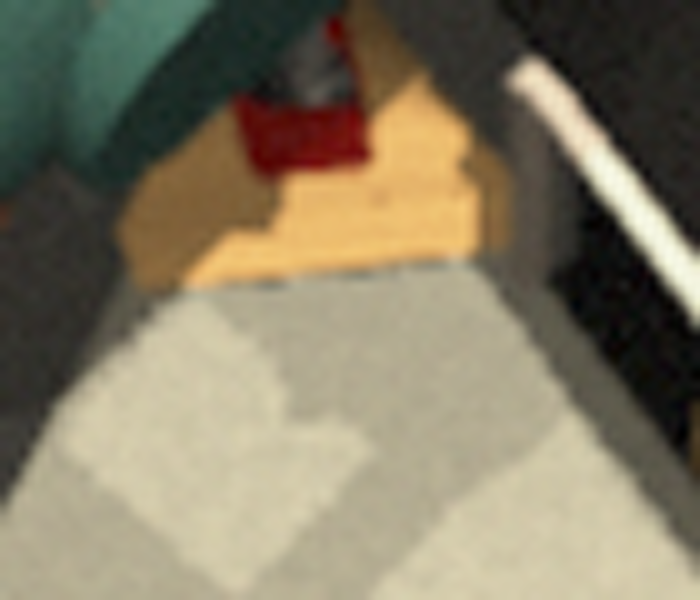

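Request:
move_arm(
  steps=[
    [0, 0, -0.002, 0, 0, 0, 0.02],
    [0, 0, -0.003, 0, 0, 0, 0.02],
  ],
)

```text
t: 11.55
ee_pos: [0.5659, 0.172, 0.1508]
eef_rot: [-2.619, -1.503, 0.107]
force: [-10.2, -12.2, 21.5]
finger_gap: 0.0246
```

Request:
move_arm(
  steps=[
    [0, 0, -0.002, 0, 0, 0, 0.02],
    [0, 0, -0.003, 0, 0, 0, 0.02],
  ],
)

```text
t: 11.75
ee_pos: [0.5664, 0.1718, 0.1505]
eef_rot: [-2.62, -1.503, 0.105]
force: [-16.7, -16.8, 44.7]
finger_gap: 0.0247
```

Run:
```python
from h import *
st=save("side","s15",(265,180,335,240),10);print(st['t'],st['ee_pos'],st['force'],st['wrist_torque'],st['finger_gap'])
save("wrist","w15")
```

```text
11.75 [0.5664 0.1718 0.1505] [-16.6584 -16.7873  44.7184] [-3.2397  4.7865  0.3646] 0.02466409054011783
```

View pics/s15.png

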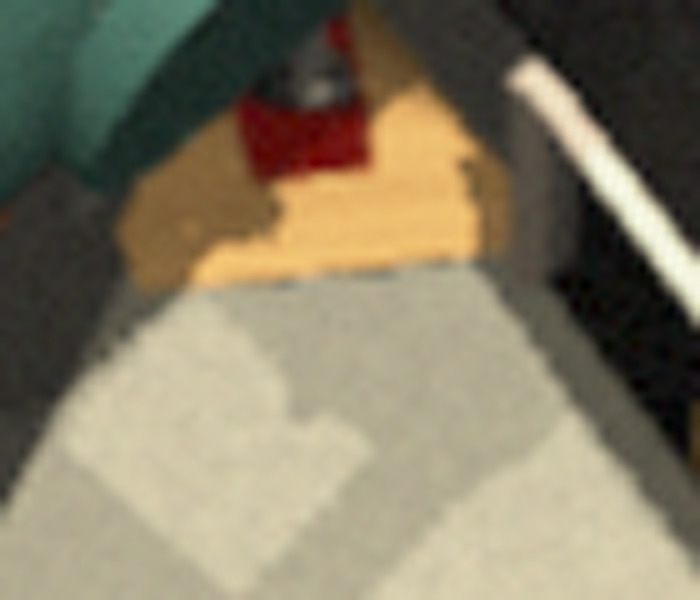

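View pics/w15.png

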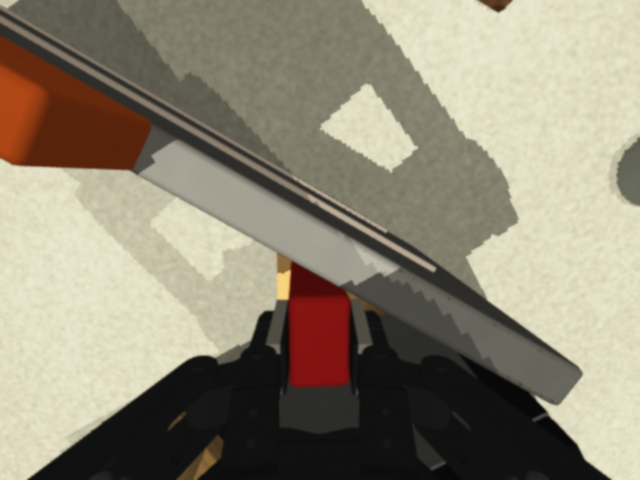

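Wedge is down on the bench. Easing the pressure and letting go.

Request:
move_arm(
  steps=[
    [0, 0, 0.003, 0, 0, 0, 0.02],
    [0, 0, 0.004, 0, 0, 0, 0.05],
    [0, 0, 0.004, 0, 0, 0, 0.05],
    [0, 0, 0.004, 0, 0, 0, 0.05],
  ],
)

```text
t: 12.25
ee_pos: [0.5673, 0.1714, 0.1505]
eef_rot: [-2.622, -1.502, 0.104]
force: [8.2, -14.5, -0.8]
finger_gap: 0.0498
```

Run:
```python
from h import *
st=save("side","s16",(240,160,340,240),8);print(st['t'],st['ee_pos'],st['force'],st['wrist_torque'],st['finger_gap'])
save("wrist","w16")
```

```text
12.25 [0.5673 0.1714 0.1505] [  8.2269 -14.4721  -0.8255] [-1.9177 -0.9397 -0.6235] 0.04984146808146152
```

View pics/s16.png

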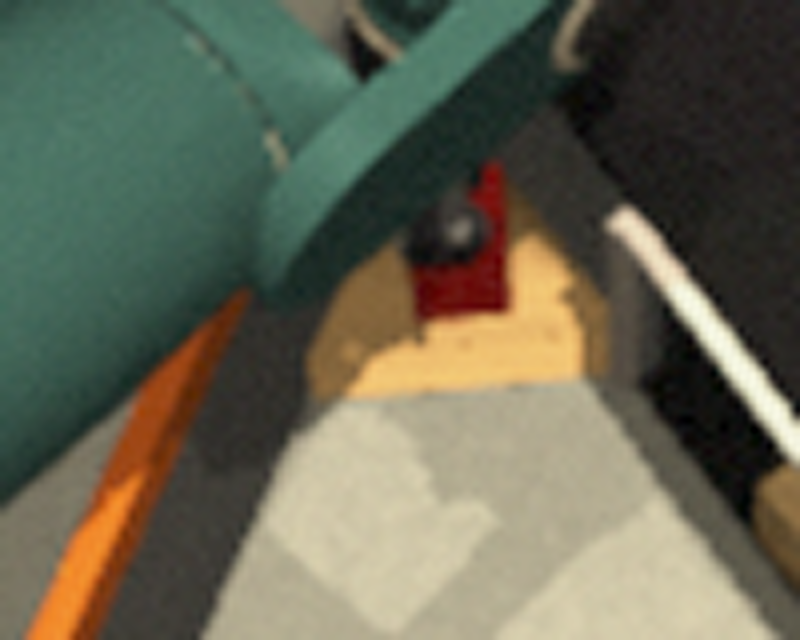

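View pics/w16.png

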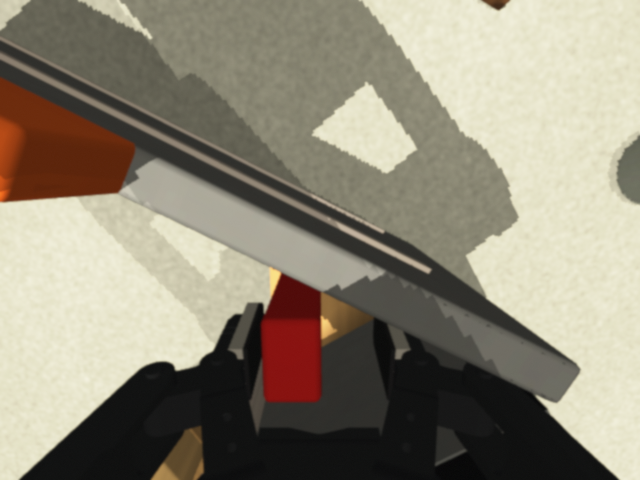

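The post now leans on the heel-side finger (16 N): the wedge wants to settle back against the lip. Letting it back gently.

Request:
move_arm(
  steps=[
    [0, -0.002, 0, 0, 0, 0, 0.05],
    [0, -0.004, 0, 0, 0, 0, 0.05],
    [0, -0.006, 0, 0, 0, 0, 0.05],
    [0, -0.008, 0, 0, 0, 0, 0.05],
    [0, -0.01, 0, 0, 0, 0, 0.05],
  ],
)

```text
t: 12.85
ee_pos: [0.5665, 0.1627, 0.1503]
eef_rot: [-2.618, -1.503, 0.105]
force: [-0.2, -1.2, -0.6]
finger_gap: 0.0498
```

Run:
```python
from h import *
st=save("side","s17",(240,160,340,240),8);print(st['t'],st['ee_pos'],st['force'],st['wrist_torque'],st['finger_gap'])
save("wrist","w17")
```

```text
12.85 [0.5665 0.1627 0.1503] [-0.244  -1.1858 -0.5953] [-0.0136 -0.0845  0.0173] 0.049820416080653886
```

View pics/s17.png

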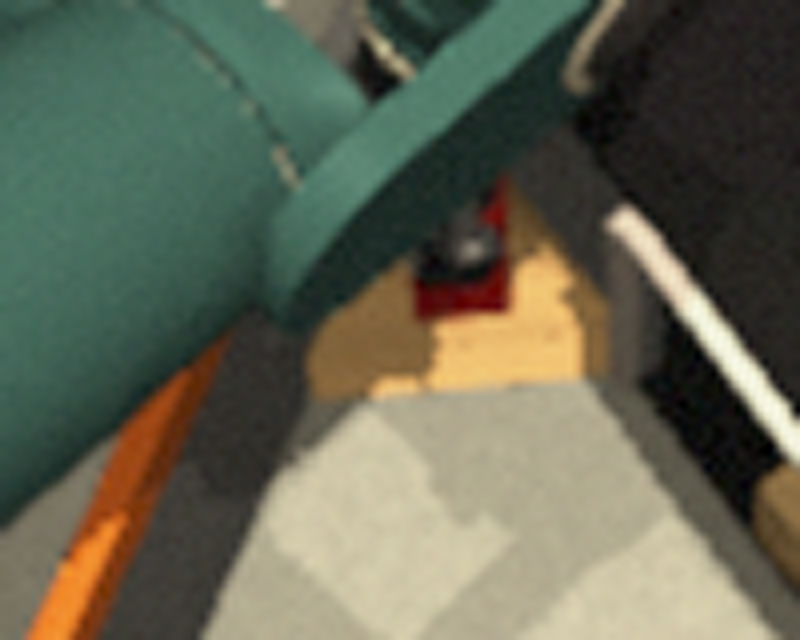

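View pics/w17.png

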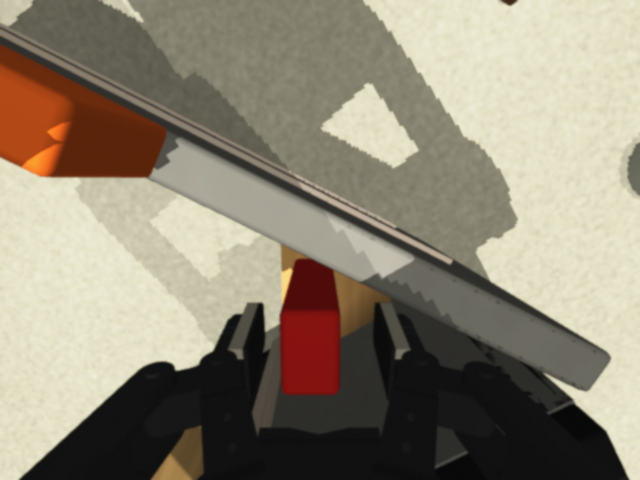

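The wedge is free of the fingers (force about zero) and didn't move as I backed off; the door rests on it. Retreating straight up.

Request:
move_arm(
  steps=[
    [0, 0, 0.01, 0, 0, 0, 0.05],
    [0, 0, 0.03, 0, 0, 0, 0.05],
    [0, 0, 0.06, 0, 0, 0, 0.05],
    [0, 0, 0.1, 0, 0, 0, 0.05],
    [-0.005, -0.01, 0.15, -0.04, -0.068, 0, 0.05],
  ],
)

```text
t: 13.45
ee_pos: [0.5618, 0.1528, 0.2993]
eef_rot: [-2.679, -1.536, 0.051]
force: [1.2, -0.3, -0.0]
finger_gap: 0.05
```

Request:
move_arm(
  steps=[
    [-0.02, -0.04, 0.03, -0.033, -0.055, 0, 0.0854],
    [-0.04, -0.08, 0.05, -0.033, -0.055, 0, 0.0854],
    [-0.06, -0.125, 0.06, -0.033, -0.055, 0, 0.0854],
    [-0.08, -0.17, 0.06, -0.033, -0.055, 0, 0.0854],
    [-0.1, -0.215, 0.06, -0.033, -0.055, 0, 0.0854],
  ],
)

```text
t: 13.95
ee_pos: [0.4609, -0.0619, 0.3606]
eef_rot: [2.72, 1.562, 0.004]
force: [1.8, -0.6, 0.2]
finger_gap: 0.0857
```

Run:
```python
from h import *
st=save("top","t18");print(st['t'],st['ee_pos'],st['force'],R.from_rotvec(st['eef_rot']).as_matrix(),st['q'])
save("side","s18",(230,80,430,280),3); save("wrist","w18")
```

```text
13.95 [ 0.4609 -0.0619  0.3606] [ 1.7529 -0.5831  0.2203] [[ 0.5039  0.8638  0.005 ]
 [ 0.8638 -0.5038 -0.0034]
 [-0.0004  0.006  -1.    ]] [-0.1871 -0.3542  1.6912 -0.0024  1.799  -1.2304]
```

View pics/t18.png

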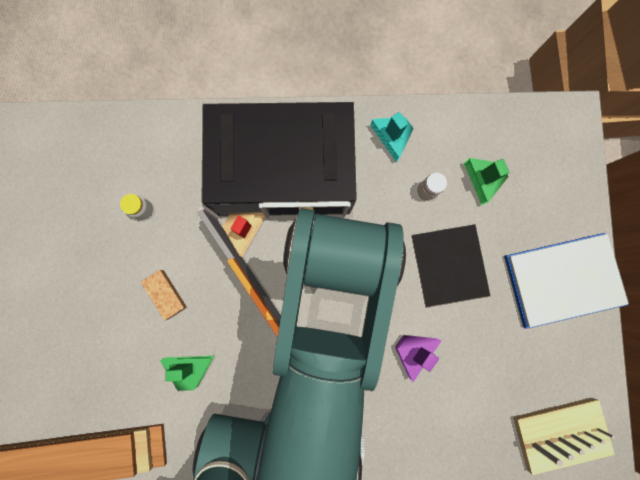

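View pics/s18.png

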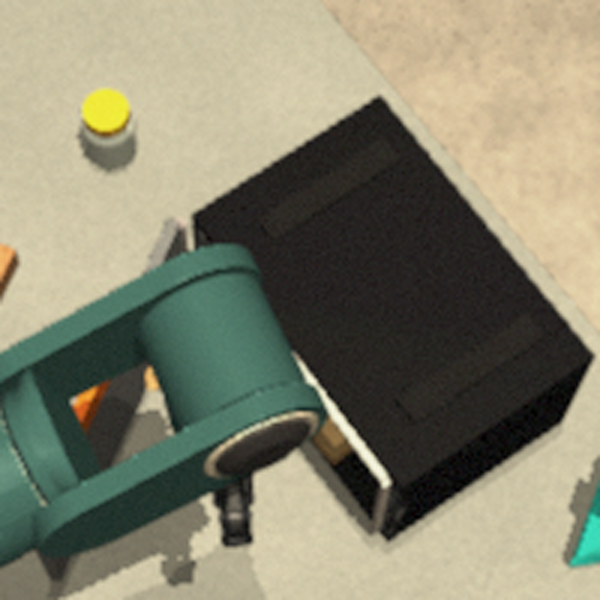

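View pics/w18.png

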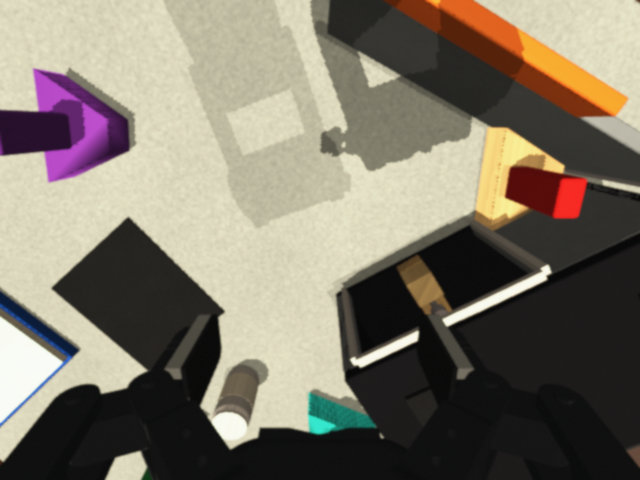

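Run:
```python
import cv2
a=cv2.imread("pics/w18.png")[230:340,360:500]
cv2.imwrite("pics/c18.png",cv2.resize(a,None,fx=5.5,fy=5.5,interpolation=cv2.INTER_CUBIC))
a=cv2.imread("pics/s10.png")[370:500,260:420]
cv2.imwrite("pics/c10s.png",cv2.resize(a,None,fx=4,fy=4,interpolation=cv2.INTER_CUBIC))
```

```text
(no output)
```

View pics/c18.png

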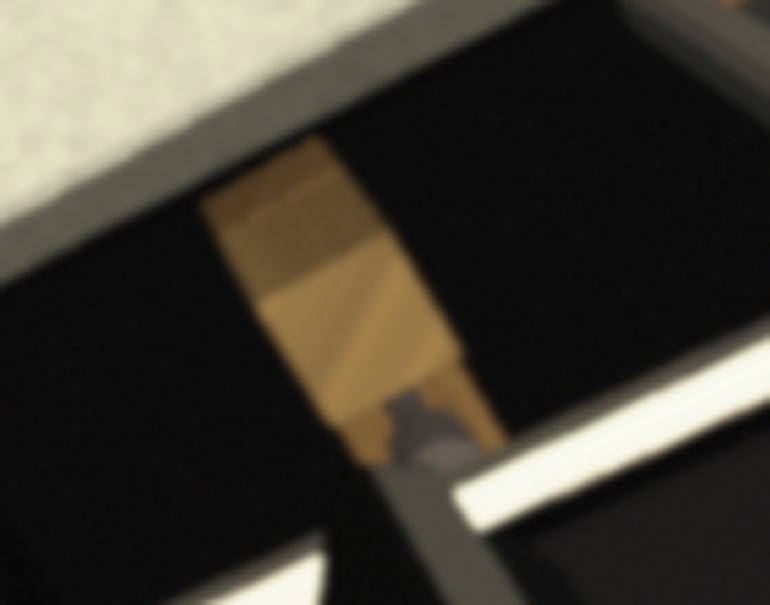

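View pics/c10s.png

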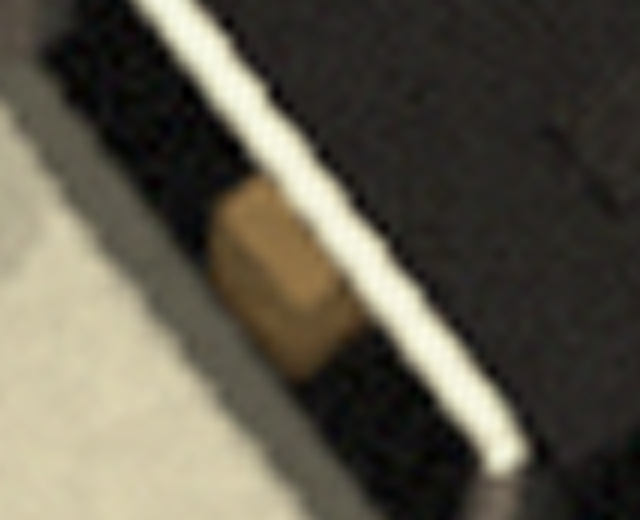

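Run:
```python
from h import *
st=state();C=cam("wrist",dict(ee_pos=np.array([.4609,-.0619,.3606]),eef_rot=R.from_matrix([[.5039,.8638,.005],[.8638,-.5038,-.0034],[-.0004,.006,-1]]).as_rotvec()))
q=lambda u,v:(np.array([u,v])+.5)/5.5-.5+[360,230]
a=[ray(C,q(*p),.012)[0] for p in((203,207),(318,138))]
b=[ray(C,q(*p),.077)[0] for p in((262,303),(388,235),(338,425),(463,352))]
print(a,np.mean(a,0));print(np.array(b))
d=(b[2]+b[3]-b[0]-b[1])/2;print("yaw",np.degrees(np.arctan2(d[1],d[0])),np.linalg.norm(d)); w=b[1]-b[0];print("w",np.linalg.norm(w),np.degrees(np.arctan2(-w[0],w[1])))
S=cam("side"); qs=lambda u,v:((np.array([u,v])+.5)/4-.5+[260,370]+.5)/3-.5+[230,80]
print("side front top",[ray(S,qs(*p),.077)[0] for p in((215,215),(305,305))],"front bottom",[ray(S,qs(*p),.012)[0] for p in((210,265),(300,380))])
# calibrate: cabinet front bottom? roof front edge in wrist at z=.195: (345,360)->(548,272)
print(ray(C,[355,364],.195),ray(C,[548,272],.195))
```

```text
[array([ 0.619, -0.021,  0.012]), array([0.6165, 0.014 , 0.012 ])] [ 0.6177 -0.0035  0.012 ]
[[ 0.6164 -0.0195  0.077 ]
 [ 0.6153  0.0133  0.077 ]
 [ 0.6551 -0.0177  0.077 ]
 [ 0.6521  0.0162  0.077 ]]
yaw 3.585095861989087 0.03779774554351969
w 0.03284918006440837 1.8361090228129116
side front top [array([0.6138, 0.0083, 0.077 ]), array([ 0.6182, -0.0257,  0.077 ])] front bottom [array([0.6193, 0.0148, 0.012 ]), array([ 0.6197, -0.026 ,  0.012 ])]
[[ 0.6038 -0.1027  0.195 ]] [[0.6034 0.0965 0.195 ]]
```

The rack's front centre is about (0.617, -0.004), yaw about +3°, grip block top at z 0.077. I'll work out the reach-in pose, tool 50° below horizontal with the jaw axis along y.

```bash
cat > plan.py <<'E'
from h import *
def toolR(beta,yaw):
    s,c=np.sin(np.radians(beta)),np.cos(np.radians(beta))
    M=np.array([[0,s,c],[1,0,0],[0,c,-s]]); return R.from_euler('z',yaw,degrees=True).as_matrix()@M
def delta(target,Rt,st):
    R0=R.from_rotvec(st['eef_rot']).as_matrix();rv=R.from_matrix(Rt@R0.T).as_rotvec()
    print("shift",np.array(target)-st['ee_pos'],"rv",rv,np.degrees(np.linalg.norm(rv)))
E
python3 - <<'E'
from plan import *
st=state();Rt=toolR(50,2.5);g=np.array([.636,-.003,.056]);print(Rt[:,2])
delta(g-.16*Rt[:,2],Rt,st); delta(g,Rt,st)
E
```

```text
[ 0.6422  0.028  -0.766 ]
shift [ 0.0721  0.0553 -0.1818] rv [-0.1695 -0.6808  0.5534] 51.1973287507315
shift [ 0.1748  0.0598 -0.3044] rv [-0.1695 -0.6808  0.5534] 51.1973287507315
```

Request:
move_arm(
  steps=[
    [0, 0.01, 0, -0.0242, -0.0973, 0.0791, 0.0854],
    [0, 0.02, 0, -0.0484, -0.1945, 0.1581, 0.0854],
    [0, 0.03, 0, -0.0726, -0.2918, 0.2372, 0.0854],
    [0, 0.04, 0, -0.0969, -0.389, 0.3162, 0.0854],
    [0, 0.05, 0, -0.1211, -0.4863, 0.3953, 0.0854],
  ],
)

```text
t: 14.6
ee_pos: [0.4623, -0.0092, 0.3601]
eef_rot: [2.055, 1.82, 0.512]
force: [0.6, 0.9, 0.4]
finger_gap: 0.0853
```

Run:
```python
from plan import *
st=state();Rt=toolR(50,2.5);g=np.array([.636,-.003,.056]);print(st['t'],st['ee_pos'],st['q'])
delta(g-.16*Rt[:,2],Rt,st); delta(g,Rt,st);save("side","s19",(180,80,480,305),2.6)
```

```text
14.6 [ 0.4623 -0.0092  0.3601] [-0.0887 -0.6771  1.9526  0.0236  1.36   -1.5378]
shift [ 0.0709  0.0017 -0.1815] rv [-0.045  -0.1916  0.1502] 14.183252483994274
shift [ 0.1737  0.0062 -0.3041] rv [-0.045  -0.1916  0.1502] 14.183252483994274
```

View pics/s19.png

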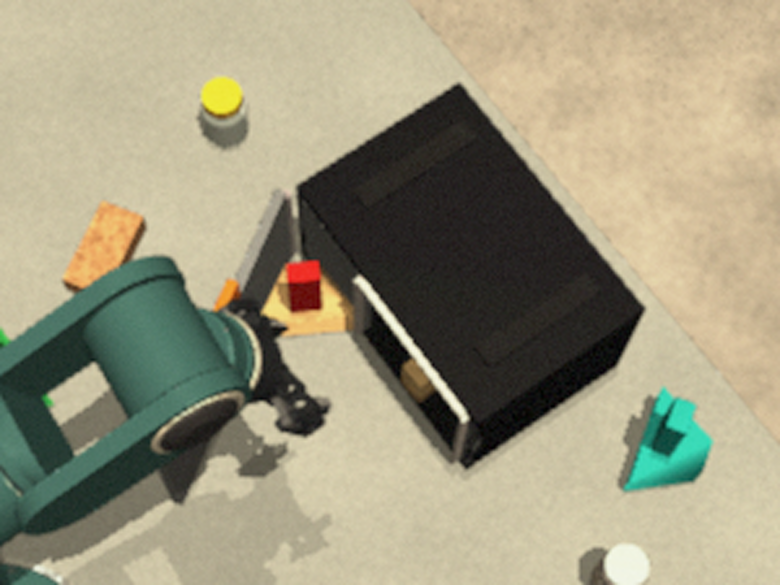

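Run:
```python
from plan import *
st=state();z=R.from_rotvec(st['eef_rot']).as_matrix()[:,2];S=cam("side")
print(z)
for L in(.15,.2,.25,.3):
    p=st['ee_pos']-L*z
    print(L,p,[((proj(S,p+[0,dy,0])[0]-[180,80])*2.6).round() for dy in(-.1,0,.1)])
save("top","t19")
```

```text
[ 0.49   -0.0184 -0.8715]
0.15 [ 0.3882 -0.0055  0.4906] [array([287., 447.]), array([225., 363.]), array([166., 281.])]
0.2 [ 0.3637 -0.0046  0.5341] [array([261., 448.]), array([198., 360.]), array([137., 276.])]
0.25 [ 0.3392 -0.0037  0.5777] [array([234., 449.]), array([169., 358.]), array([106., 271.])]
0.3 [ 0.3147 -0.0028  0.6213] [array([204., 450.]), array([137., 356.]), array([ 73., 266.])]
```

View pics/t19.png

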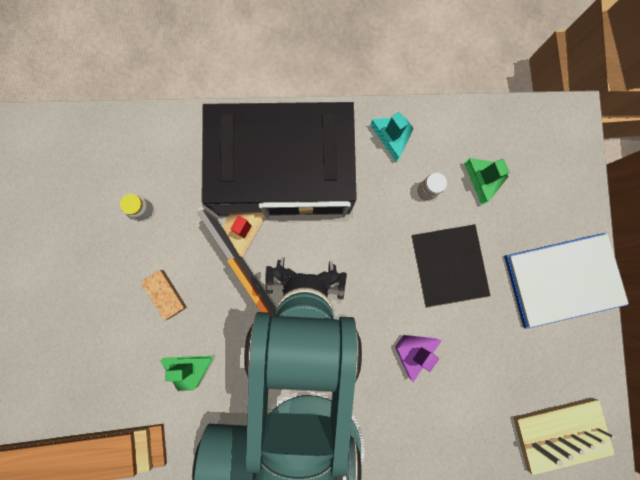

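Run:
```python
from plan import *
T=cam("top");print("door strip pts z.23",ray(T,[[233,259],[280,331],[204,212]],.23),"fork edge (z~.6)",ray(T,[[250,355],[360,355]],.595))
st=state();Rt=toolR(54,5);g=np.array([.633,-.003,.056]);print(Rt[:,2])
delta(g-.16*Rt[:,2],Rt,st); delta(g,Rt,st)
```

```text
door strip pts z.23 [[0.4827 0.1543 0.23  ]
 [0.3238 0.0533 0.23  ]
 [0.589  0.2182 0.23  ]] fork edge (z~.6) [[ 0.3264  0.0701  0.595 ]
 [ 0.3224 -0.0814  0.595 ]]
[ 0.5855  0.0512 -0.809 ]
shift [ 0.078  -0.0021 -0.1742] rv [-0.0407 -0.1241  0.1963] 13.50774222616145
shift [ 0.1717  0.0061 -0.3037] rv [-0.0407 -0.1241  0.1963] 13.50774222616145
```

Request:
move_arm(
  steps=[
    [0.016, 0, -0.035, -0.0204, -0.062, 0.098, 0.0854],
    [0.032, -0.001, -0.07, -0.0407, -0.1241, 0.1963, 0.0854],
    [0.048, -0.001, -0.105, -0.0407, -0.1241, 0.1963, 0.0854],
    [0.064, -0.002, -0.14, -0.0407, -0.1241, 0.1963, 0.0854],
    [0.078, -0.002, -0.174, -0.0407, -0.1241, 0.1963, 0.0854],
  ],
)

```text
t: 15.2
ee_pos: [0.5409, -0.0126, 0.1838]
eef_rot: [1.797, 1.95, 0.629]
force: [0.7, -0.6, 0.6]
finger_gap: 0.0853
```

Run:
```python
from plan import *
st=save("wrist","w20");Rt=toolR(54,5);g=np.array([.633,-.003,.056]);print(st['t'],st['ee_pos'],st['q'],st['force'])
delta(g,Rt,st)
save("side","s20",(180,80,480,305),2.6)
```

```text
15.2 [ 0.5409 -0.0126  0.1838] [-0.1343 -0.5221  2.1729  0.1641  0.8865 -1.8509] [ 0.6588 -0.5818  0.6012]
shift [ 0.0921  0.0096 -0.1278] rv [-0.0012 -0.0061  0.0052] 0.46406778810467647
```

View pics/w20.png

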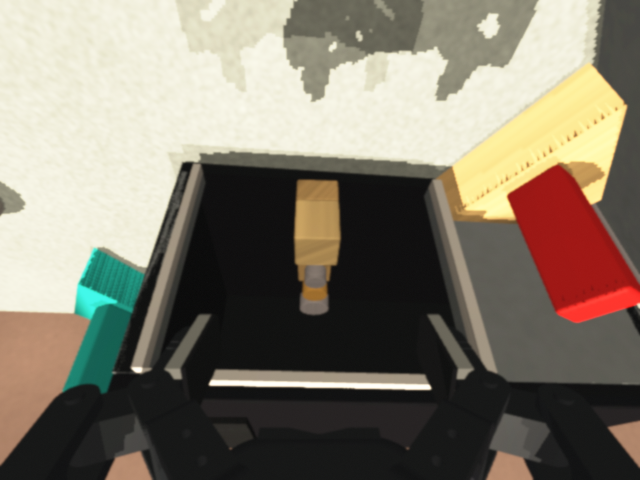

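View pics/s20.png

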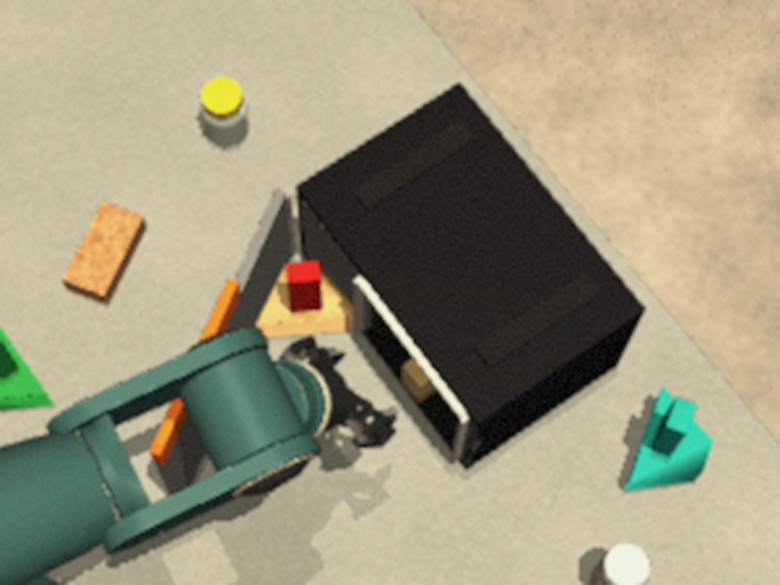

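Run:
```python
import cv2
a=cv2.imread("pics/w20.png")[165:325,270:370]
cv2.imwrite("pics/c20.png",cv2.resize(a,None,fx=3.7,fy=3.7,interpolation=cv2.INTER_CUBIC))
```

```text
(no output)
```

View pics/c20.png

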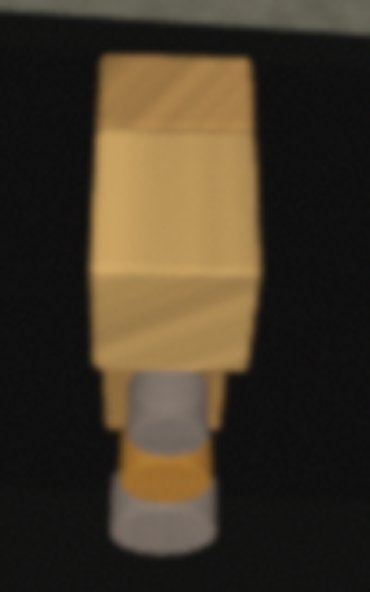

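Run:
```python
from plan import *
st=state();C=cam("wrist",st)
q=lambda u,v:(np.array([u,v])+.5)/3.7-.5+[270,165]
print("bot",[ray(C,q(*p),.012)[0] for p in((100,55),(250,57))]);t=[ray(C,q(*p),.077)[0] for p in((91,275),(260,275),(93,368),(250,370))];print(t)
print("roof front under",ray(C,[215,385],.195),ray(C,[430,385],.195))
Rt=toolR(54,5);print("ahead proj of TCP axis",st['ee_pos'],Rt[:,0]@(np.mean(t,0)-st['ee_pos']))
```

```text
bot [array([ 0.6101, -0.025 ,  0.012 ]), array([0.6079, 0.0098, 0.012 ])]
[array([ 0.6086, -0.0247,  0.077 ]), array([0.6059, 0.0094, 0.077 ]), array([ 0.6433, -0.0233,  0.077 ]), array([0.6414, 0.0118, 0.077 ])]
roof front under [[ 0.5556 -0.0547  0.195 ]] [[0.5492 0.0357 0.195 ]]
ahead proj of TCP axis [ 0.5397 -0.0122  0.1795] -0.001886125229179385
```

Request:
move_arm(
  steps=[
    [0.022, 0.001, -0.03, 0, 0, 0, 0.0854],
    [0.045, 0.003, -0.06, 0, 0, 0, 0.0854],
    [0.06, 0.004, -0.08, 0, 0, 0, 0.0854],
    [0.075, 0.005, -0.102, 0, 0, 0, 0.0854],
    [0.075, 0.005, -0.102, 0, 0, 0, 0.0854],
  ],
)

```text
t: 15.8
ee_pos: [0.6157, -0.0073, 0.0813]
eef_rot: [1.797, 1.952, 0.627]
force: [-0.6, -0.2, -0.7]
finger_gap: 0.0853
```

Run:
```python
from plan import *
st=save("wrist","w21");print(st['t'],st['ee_pos'],st['force'])
save("side","s21",(180,80,480,305),2.6)
```

```text
15.8 [ 0.6157 -0.0073  0.0813] [-0.6355 -0.1918 -0.6694]
```

View pics/w21.png

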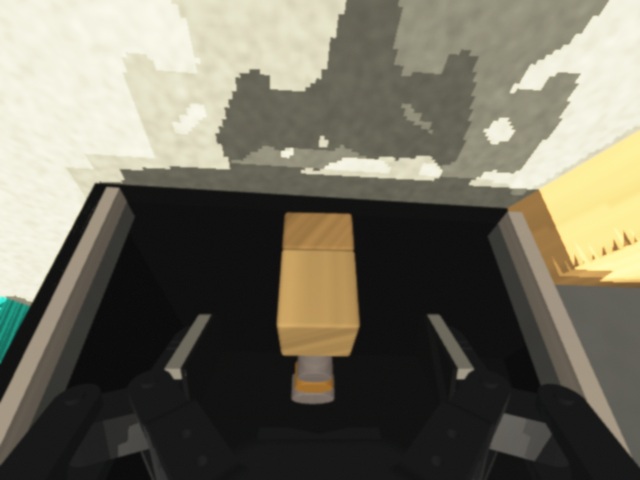

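View pics/s21.png

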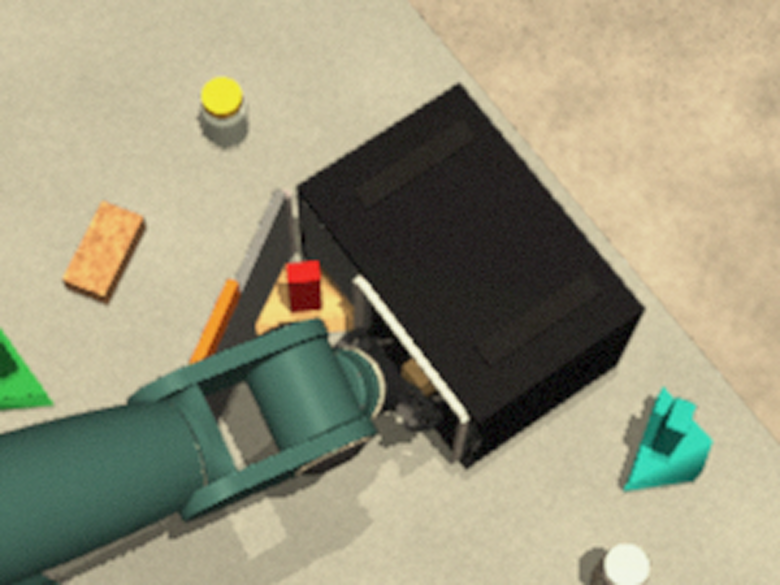

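Request:
move_arm(
  steps=[
    [0.008, 0, -0.013, 0, 0, 0, 0.0854],
    [0.015, 0, -0.025, 0, 0, 0, 0.0854],
    [0.015, 0, -0.025, 0, 0, 0, 0.025],
    [0.015, 0, -0.025, 0, 0, 0, 0.025],
    [0.015, 0, -0.025, 0, 0, 0, 0.025],
  ],
)

```text
t: 16.4
ee_pos: [0.6304, -0.0078, 0.0599]
eef_rot: [1.792, 1.948, 0.631]
force: [-0.0, -0.0, 0.0]
finger_gap: 0.044
```

Request:
move_arm(
  steps=[
    [0, 0, 0, 0, 0, 0, 0.025],
    [0, 0, 0, 0, 0, 0, 0.025],
    [0, 0, 0.004, 0, 0, 0, 0.025],
    [0, 0, 0.008, 0, 0, 0, 0.025],
  ],
)

```text
t: 16.8
ee_pos: [0.6299, -0.0078, 0.0664]
eef_rot: [1.793, 1.949, 0.629]
force: [0.0, 0.5, -2.2]
finger_gap: 0.0357
```

Run:
```python
from plan import *
st=save("wrist","w22");print(st['t'],st['ee_pos'],st['force'],st['wrist_torque'],st['finger_gap'])
```

```text
16.8 [ 0.6299 -0.0078  0.0664] [ 0.0168  0.5244 -2.1658] [-0.0549  0.5973  0.0413] 0.035727373940962655
```

View pics/w22.png

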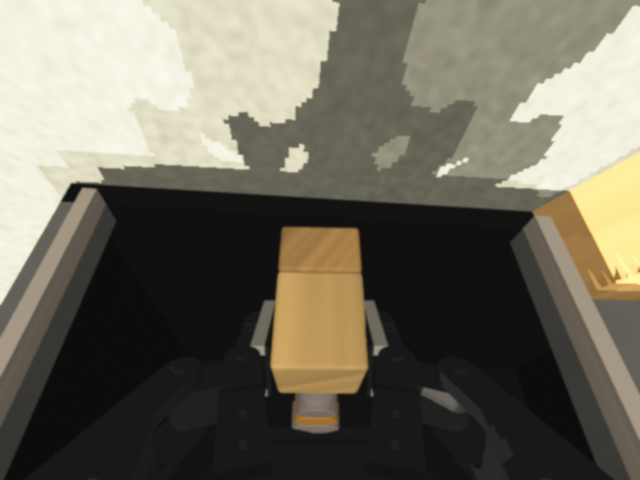

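Rack gripped (35.7 mm). Pulling out, sliding towards -y away from the door, and rising once the gripper is clear of the roof.

Request:
move_arm(
  steps=[
    [-0.012, -0.002, 0.002, 0, 0, 0, 0.025],
    [-0.03, -0.008, 0.002, 0, 0, 0, 0.025],
    [-0.05, -0.017, 0.005, 0, 0, 0, 0.025],
    [-0.07, -0.025, 0.012, 0, 0, 0, 0.025],
    [-0.09, -0.033, 0.022, 0, 0, 0, 0.025],
  ],
)

```text
t: 17.35
ee_pos: [0.539, -0.0408, 0.0876]
eef_rot: [1.794, 1.95, 0.629]
force: [-0.0, -0.4, -2.1]
finger_gap: 0.0355
```

Run:
```python
from plan import *
st=save("wrist","w23");print(st['t'],st['ee_pos'],st['force'],st['wrist_torque'],st['finger_gap'])
save("side","s23",(180,80,480,305),2.6)
```

```text
17.35 [ 0.539  -0.0408  0.0876] [-0.0025 -0.4223 -2.0726] [-0.0041  0.5768 -0.0219] 0.03552522017496953
```

View pics/w23.png

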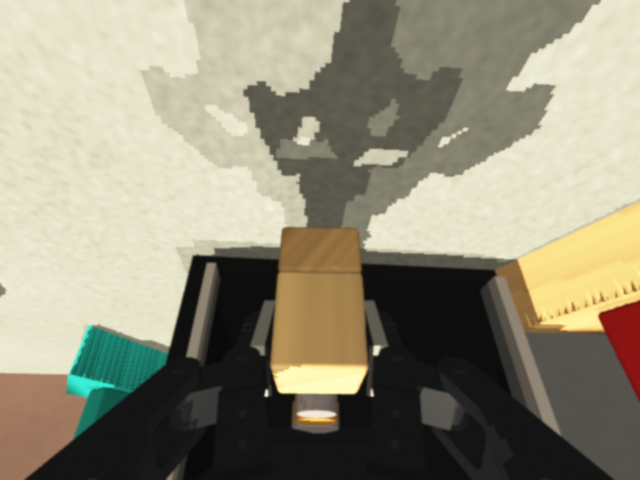

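View pics/s23.png

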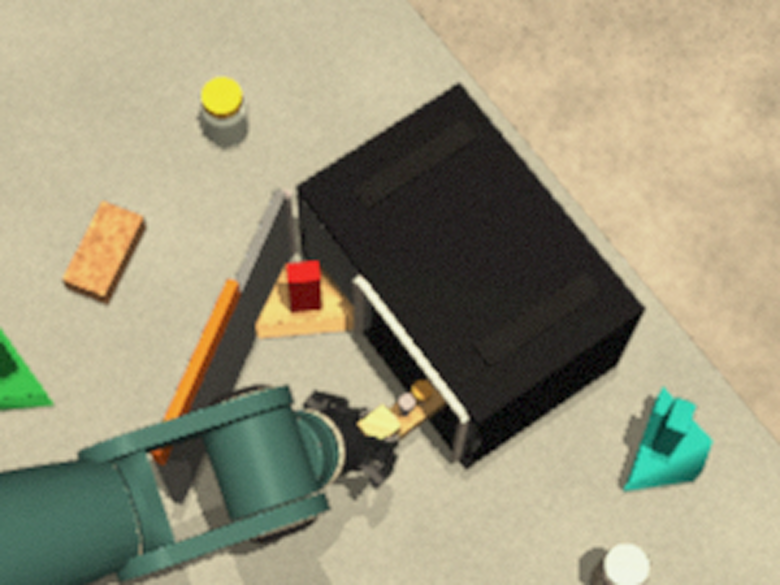

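Request:
move_arm(
  steps=[
    [-0.02, -0.01, 0.012, 0, 0, 0, 0.025],
    [-0.04, -0.02, 0.022, 0, 0, 0, 0.025],
    [-0.065, -0.032, 0.032, 0, 0, 0, 0.025],
    [-0.09, -0.045, 0.045, 0, 0, 0, 0.025],
    [-0.115, -0.065, 0.075, 0, 0, 0, 0.025],
  ],
)

```text
t: 17.95
ee_pos: [0.4238, -0.105, 0.1613]
eef_rot: [1.794, 1.953, 0.629]
force: [0.9, -0.6, -1.9]
finger_gap: 0.0355
```

Request:
move_arm(
  steps=[
    [0, -0.03, 0.03, 0, 0, -0.104, 0.025],
    [0, -0.065, 0.05, 0, 0, -0.208, 0.025],
    [0, -0.105, 0.05, 0, 0, -0.312, 0.025],
    [0, -0.145, 0.05, 0, 0, -0.416, 0.025],
    [0, -0.185, 0.05, 0, 0, -0.52, 0.025],
  ],
)

```text
t: 18.45
ee_pos: [0.4252, -0.2926, 0.2133]
eef_rot: [2.177, 1.38, 0.446]
force: [0.1, -0.2, -2.3]
finger_gap: 0.0353
```

Run:
```python
from plan import *
st=save("wrist","w24");print(st['t'],st['ee_pos'],st['force'],st['wrist_torque'],st['finger_gap'],st['q'])
z=R.from_rotvec(st['eef_rot']).as_matrix();print(z)
save("side","s24",(180,150,480,375),2.6)
```

```text
18.45 [ 0.4252 -0.2926  0.2133] [ 0.1458 -0.1981 -2.3424] [0.2972 0.5405 0.0141] 0.03532234965814446 [-0.7451 -0.6059  2.1763  0.2127  0.9784 -1.9399]
[[ 0.427   0.7331  0.5294]
 [ 0.9043 -0.346  -0.2501]
 [-0.0002  0.5856 -0.8106]]
```

View pics/w24.png

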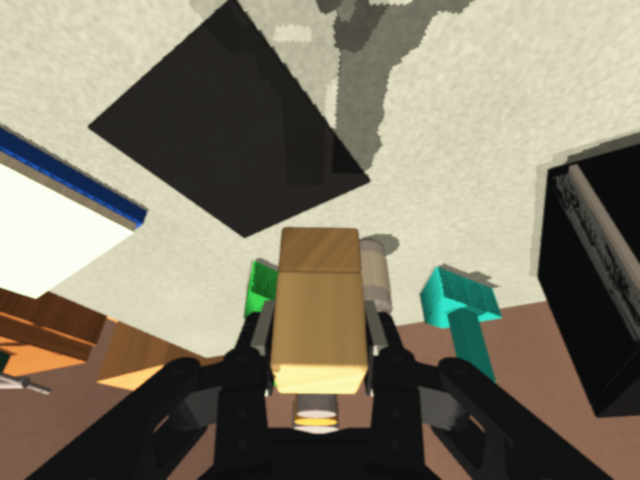

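View pics/s24.png

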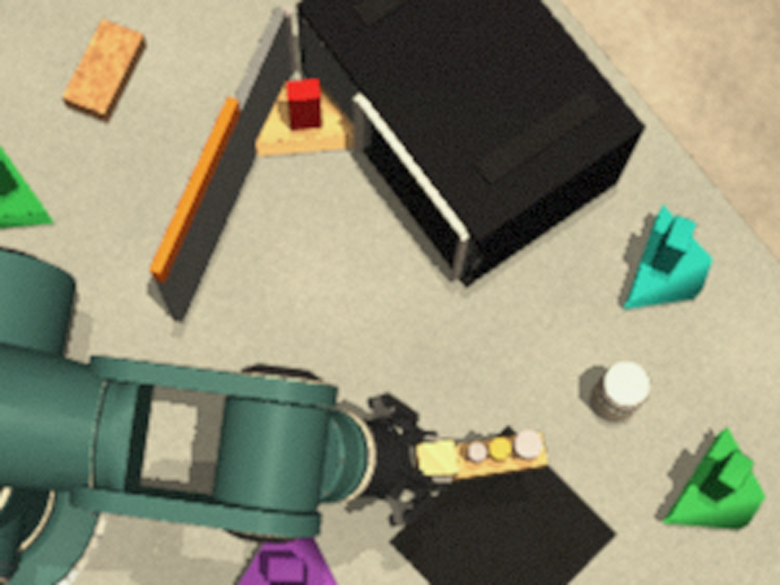

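Request:
move_arm(
  steps=[
    [-0.002, -0.04, 0, 0, 0, 0, 0.025],
    [-0.003, -0.081, -0.02, 0, 0, 0, 0.025],
    [-0.003, -0.081, -0.06, 0, 0, 0, 0.025],
    [-0.003, -0.081, -0.1, 0, 0, 0, 0.025],
    [-0.003, -0.081, -0.13, 0, 0, 0, 0.025],
  ],
)

```text
t: 19.05
ee_pos: [0.4218, -0.3711, 0.0801]
eef_rot: [2.177, 1.386, 0.447]
force: [1.0, -0.0, -2.0]
finger_gap: 0.0354
```

Run:
```python
from plan import *
st=save("side","s25",(300,270,450,420),4);print(st['t'],st['ee_pos'],st['force'],st['wrist_torque'],st['finger_gap'])
save("wrist","w25")
```

```text
19.05 [ 0.4218 -0.3711  0.0801] [ 0.9769 -0.0094 -2.0415] [0.2534 0.5669 0.0194] 0.035421693722534356
```

View pics/s25.png

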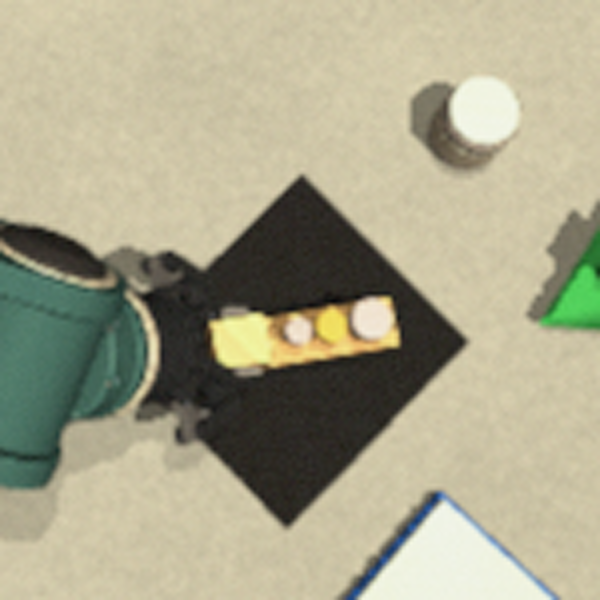

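View pics/w25.png

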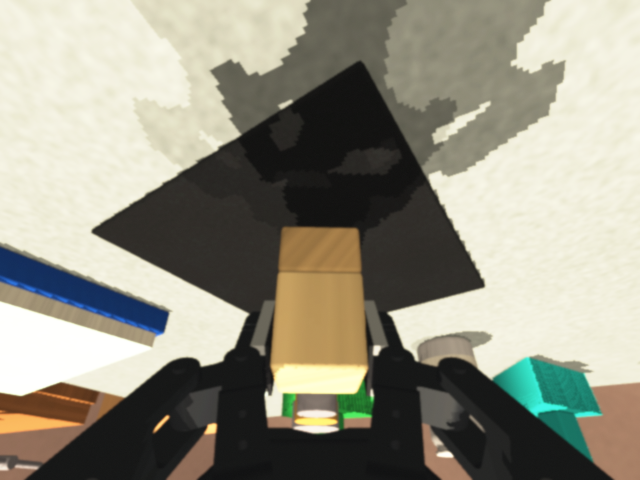

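Request:
move_arm(
  steps=[
    [0, 0, -0.012, 0, 0, 0, 0.025],
    [0, 0, -0.022, 0, 0, 0, 0.025],
    [0, 0, -0.025, 0, 0, 0, 0.025],
    [0, 0, -0.025, 0, 0, 0, 0.025],
  ],
)

```text
t: 19.55
ee_pos: [0.4224, -0.3718, 0.0583]
eef_rot: [2.174, 1.385, 0.448]
force: [-0.7, -0.4, -2.1]
finger_gap: 0.0355
```

Request:
move_arm(
  steps=[
    [0, 0, -0.002, 0, 0, 0, 0.025],
    [0, 0, -0.003, 0, 0, 0, 0.025],
  ],
)

```text
t: 19.75
ee_pos: [0.4224, -0.372, 0.0556]
eef_rot: [2.174, 1.385, 0.447]
force: [-0.0, -0.5, -2.9]
finger_gap: 0.0352
```

Request:
move_arm(
  steps=[
    [0, 0, -0.002, 0, 0, 0, 0.025],
    [0, 0, -0.003, 0, 0, 0, 0.025],
  ],
)

```text
t: 19.95
ee_pos: [0.4222, -0.3718, 0.0521]
eef_rot: [2.175, 1.385, 0.447]
force: [-1.5, 0.7, -0.9]
finger_gap: 0.0351
```

Request:
move_arm(
  steps=[
    [0, 0, -0.001, 0, 0, 0, 0.025],
    [0, 0, -0.002, 0, 0, 0, 0.025],
  ],
)

```text
t: 20.15
ee_pos: [0.4229, -0.3725, 0.0518]
eef_rot: [2.172, 1.384, 0.448]
force: [-8.8, 8.2, 20.5]
finger_gap: 0.0354
```

Contact with the mat. Easing 1.5 mm, opening, and backing out along the tool axis.

Request:
move_arm(
  steps=[
    [0, 0, 0.0015, 0, 0, 0, 0.025],
    [0, 0, 0.0015, 0, 0, 0, 0.06],
    [0, 0, 0.0015, 0, 0, 0, 0.06],
    [0, 0, 0.0015, 0, 0, 0, 0.07],
    [0, 0, 0.0015, 0, 0, 0, 0.07],
  ],
)

```text
t: 20.65
ee_pos: [0.4222, -0.3718, 0.0516]
eef_rot: [2.175, 1.385, 0.447]
force: [-0.3, -0.4, -0.2]
finger_gap: 0.07
```

Request:
move_arm(
  steps=[
    [-0.005, 0.0025, 0.008, 0, 0, 0, 0.07],
    [-0.016, 0.0075, 0.024, 0, 0, 0, 0.07],
    [-0.032, 0.015, 0.049, 0, 0, 0, 0.07],
    [-0.053, 0.025, 0.081, 0, 0, 0, 0.07],
    [-0.074, 0.035, 0.113, 0, 0, 0, 0.07],
  ],
)

```text
t: 21.15
ee_pos: [0.3471, -0.3359, 0.1658]
eef_rot: [2.175, 1.386, 0.447]
force: [-0.3, -1.2, 1.5]
finger_gap: 0.0701
```

Run:
```python
from plan import *
st=save("side","s26");print(st['t'],st['ee_pos'],st['force'],st['finger_gap'])
save("top","t26");save("wrist","w26")
```

```text
21.15 [ 0.3471 -0.3359  0.1658] [-0.2672 -1.2244  1.4903] 0.07014462806575023
```

View pics/s26.png

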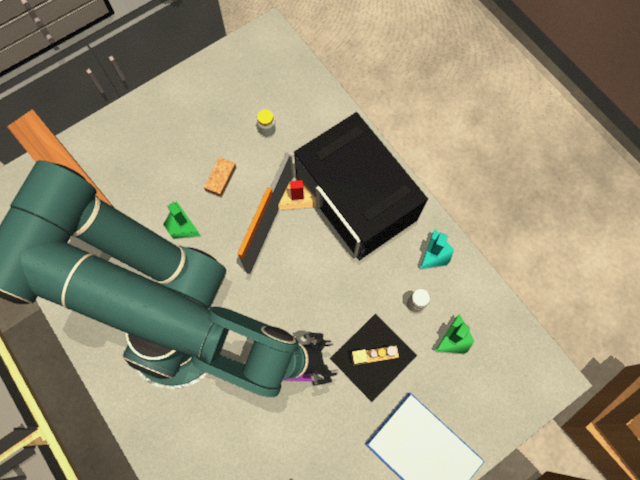

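View pics/t26.png

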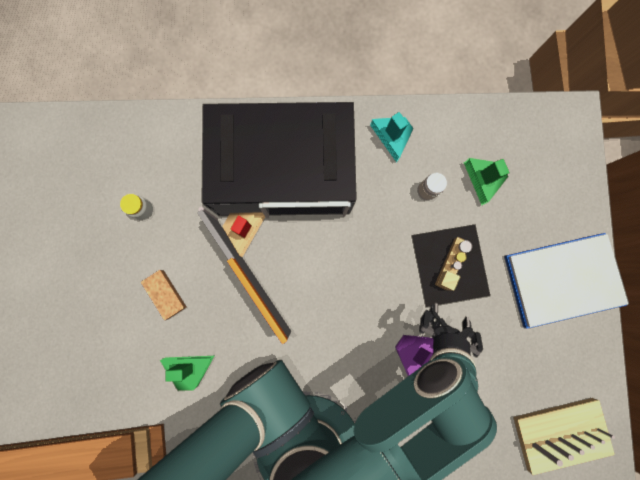

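View pics/w26.png

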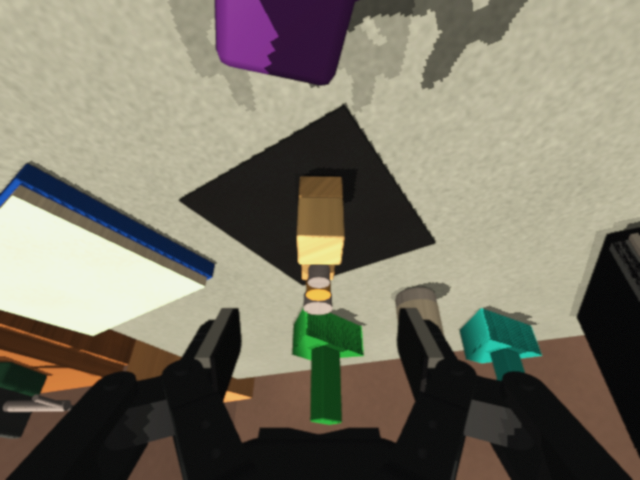

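Request:
move_arm(
  steps=[
    [0, 0, 0.04, 0, 0, 0, 0.07],
    [0, 0, 0.08, 0, 0, 0, 0.07],
    [0, 0, 0.12, 0, 0, 0, 0.07],
    [0, 0, 0.12, 0, 0, 0, 0.07],
  ],
)

```text
t: 21.7
ee_pos: [0.3489, -0.3375, 0.2898]
eef_rot: [2.169, 1.383, 0.447]
force: [0.2, 0.5, -0.7]
finger_gap: 0.07
```

Run:
```python
from plan import *
st=save("top","t27",(190,180,510,350),2.5);print(st['t'],st['force'],st['joint_vel'].round(3))
im=get_image("top");T=cam("top")
h=cv2.cvtColor(im,cv2.COLOR_RGB2HSV).astype(int)
r=((h[...,0]<6)|(h[...,0]>174))&(h[...,1]>150)&(h[...,2]>90);ys,xs=np.nonzero(r[180:280,200:300]);u=[xs.mean()+200,ys.mean()+180];print("post",u,ray(T,u,.15))
p=ray(T,[[286,338],[233,259]],.23);d=p[0]-p[1];print("door deg",np.degrees(np.arctan2(-d[0],-d[1])),p)
ref=cv2.imread("pics/top0.png");cur=im[:,:,::-1].astype(int)
for n,(x0,y0,x1,y1) in dict(jar=(115,190,155,225),can=(412,165,455,205),cork=(135,260,190,325),purple=(385,325,445,385)).items():print(n,np.abs(cur[y0:y1,x0:x1]-ref[y0:y1,x0:x1]).mean().round(2))
```

```text
21.7 [ 0.1978  0.4979 -0.6774] [ 0.     0.018  0.096  0.001 -0.047 -0.024]
post [np.float64(240.57999999999998), np.float64(226.228)] [[0.566  0.1492 0.15  ]]
door deg 56.85703424098504 [[0.3085 0.0406 0.23  ]
 [0.4827 0.1543 0.23  ]]
jar 9.83
can 10.1
cork 10.28
purple 29.22
```

View pics/t27.png

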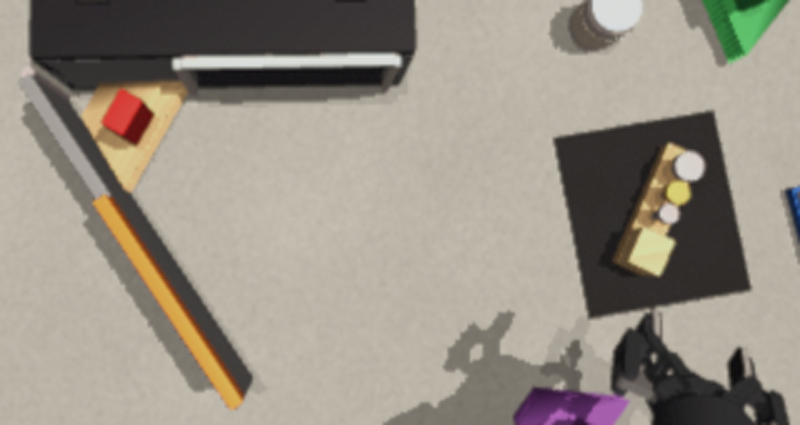

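```bash
python3 -c "
from plant import hand_in; print(hand_in())"
```

```text
the job is handed in; nothing more can be done
None
```

The door is propped open with the wedge, and the bit rack is lying upright and wholly on the mat. I handed it in at about 22 s of the 66 s.

**What I did:** I opened the door by pulling its strip with the held wedge, then set the wedge on the bench in the hinge-side corner, past the lip, and let go. Then I reached in under the roof, drew the rack out level and laid it on the mat.

**Last checks:**
- **Door:** about 57° open. It stayed propped on the free wedge the whole time I handled the rack.
- **Wedge:** post at about (0.566, 0.149), roughly 14 mm short of the ideal seat towards the lip.
- **Rack:** well inside the mat edges and upright.
- **Jar, can and cork block:** in the same places as in the first picture.
- **Gripper:** clear of everything.

**What didn't go smoothly:**
- **Tilted wedge:** the wedge caught on the bench on the way to its seat. The wrist force peaked at a measured 79 N, under the 120 N limit, and the wedge tilted about 5–8° in the grip. I raised it and corrected the tilt. A torque estimate suggests the load went through the wedge onto the bench, not through the gripper's body; I could not confirm that directly.
- **Picture comparison:** my before/after comparison for the bystanders was inconclusive. It showed a similar difference of about 10 grey levels for all three, probably lighting, so the bystander check is by eye. The purple look-alike was partly hidden by the arm in that comparison; it looked unmoved.

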